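# Open the takings safe by its combination dial

### The arm

A 6-joint arm with a two-finger parallel gripper is mounted at the origin on the work surface. World frame = base frame: x ahead of the robot, y to its left, z up, the work surface at z = 0. Lengths are in m, angles in rad, forces in N, time in s.
With the tool pointing down it reaches from about 0.425 to 0.95 m from the base axis. Payload 3.5 kg.
Tool frame: the origin (TCP) lies at the very end of the fingers, on their centre line; the grasp point (between the pads) lies 19 mm behind it (tcp_to_grasp is the distance from the TCP to the grasp point, in m); z points along the fingers, y is the direction in which the jaws open and shut (so a half turn about z gives the same grasp; the last joint's range is limited). The gripper opens to 85 mm and grips with 20 to 120 N. Pads are 22 mm wide; open, the fingers measure 114 mm over their backs; the gripper's body (76 mm by 85 mm) begins 54 mm behind the grasp point. The pads swing forward as they close: fully open they stand 13 mm farther back than shut.
Start: joints at [-1.355, 0.286, 1.577, -0, 1.279, -0.15], TCP at [0.241, -0.63, 0.207] pointing down, gripper open.
Joint ranges: [-2.77, 2.77], [-0.9, 2.22], [0.21, 2.48], [-1.53, 4.67], [0.24, 2.81], [-2.84, 2.84]. Speed limits (rad/s): [2.79, 2.79, 3.14, 3.14, 3.14, 3.14].

### API

Orientations are given as a unit quaternion [x, y, z, w].
In Python, from plant import * gives the robot as it stands. The module is installed in compiled form; this text tells all that it offers.
- The arm moves only by the tool arm_command, never from a script. Its argument "steps" is a list of rows, each a list of 3 entries, a list of its own where there are three numbers: the turn, a rotation vector about the tool's x, y, z in rad, then the shift along the tool's x, y, z in m, then the gripper command: -1 is shut, 1 is fully open, values between are in proportion. A call has 1 to 12 rows; each row is the pose to reach, as a shift and turn from the pose measured when the call began, along the tool's axes at that moment; what a row does not reach only later rows make up. A row lasts 1/8 s, in which the tool goes at most 62.5 mm and 10.7 degrees, less where a joint would pass 70% of its speed; a pose out of reach is approached as far as the arm can. A call with a gripper value outside its range is refused whole. The fingers move at their own pace and stop on an object; "force" is the grip in N (left out, the last holds). Time passes only in rows, so rows that repeat a pose let the fingers close. It gives the time, the measured TCP pose, the force and the opening at its end, in the units of the state.
- get_state(): the state, without advancing time (a new reading comes with each control period).
- read_camera(name): name is "scene" or "top" or "wrist"; returns a dict with "frame" (480x640x3 uint8, red, green, blue), "vfov" (degrees; the focal length in pixels is half the picture's height over the tangent of half this angle, whatever the lens; pixels are square), "cx", "cy" (the principal point, pixels), "position" and "rotation" of the camera in the world; the wrist camera has in their place "mount" (4x4, takes a point from camera to tool coordinates, whose origin is the TCP and whose axes are the flange's). Camera axes: x right, y up, looking along -z (the intrinsics and any distortion apply to the point x, -y, -z); pixel columns grow to the right and rows downward; lengths in m; the calibration is good to about 2 mm. The wrist camera is an equidistant fisheye: a pixel r from the principal point sees the ray r / f radians off the axis. A picture is of the moment at which its call begins: read the wrist's pose just before it. There is no depth.
- sign_off(): hands the job in, once; it reports no verdict.
The state is a dict: "time": time; "qpos": joint angles; "dq": joint speeds; "joint_efforts": joint torques, N m; "eef_pos": TCP position; "tcp_rot": TCP orientation; "contact_force": force on the tool from outside, world axes, zero at the start; "wrist_torque": the same for the moment, N m; "opening": opening from 0.0 (shut) to 1.0 (fully open).
Only numpy, scipy, OpenCV 4.12 (cv2) and the standard library are available. Lean on these libraries where they do the work, as an engineer would, in place of code of your own. Each camera call takes 0.05 s, during which the arm holds its last target.

### The job

Open the takings safe on the counter: turn its dial right to 42, left to 18, then right again until you feel it come up against its stop, without forcing it there. Then turn the bow handle fully over to the right and raise the lid about half open, so that it stays up by itself. Leave the other things on the counter alone.

Things in the scene. Friction and masses are not known exactly. Their poses are not given: they have to be found in the camera images.
- dial (a joint): angle the dial is turned right (clockwise from above) from its zero, rad. 100 divisions of 0.0628 rad: the number at the index is value / 0.0628 (18 = 1.131, 42 = 2.639); turning right raises it. No full turns: the lock is cleared, the dial stands between 22 and 31. 42, then 18, must be the farthest number reached that way, each within 1.5; if overrun, turn left to 0 and begin again.
- dial_knob (a point): on the dial's upright axis, in its round black knob (diameter 38, 32 mm tall, grasped any way round), 10.5 mm below the knob's top, 21.5 mm above the dial's rim; turns with it. Rim of 80 mm: white tick every 2 divisions, long one every 10, dot at 0, numbers rising anticlockwise; the index is a black line on the steel ring at the safe's +x side. Turning takes 0.1 N m; it stays as left.
- handle (a joint): how far the bow handle is turned right (clockwise from above), rad: 0 locked, 1.3 fully over against its stop, which frees the lid. It needs about 0.15 N m and stays where it is left. Until the lock's fence has dropped it moves only 0.06 rad and must not be forced.
- handle_bar (a point): middle of the bow (bridge-shaped) handle's round steel bar, 12 mm thick, on its turning axis, 52 mm above the lid's top; two legs at its ends leave 58 mm free between them; 38 mm from the lid's front edge. The point's y axis lies along the bar and turns with it; fully over, the bar is parallel to the hinge, so it can roll in the fingers as the lid rises.
- lid (a joint): opening angle of the lid, rad: 0 shut, 1.2 fully open. It rises towards the far side; about 5 N at the bow handle lifts it, and a strut holds it where it is left.
- lid_hinge (a point): middle of the lid's hinge line, along the far top edge of the safe, at the level of the lid's underside. The hinge line runs along the safe's y axis.
- safe: grey steel top-opening safe bolted to the counter, 260 mm (x) by 340 mm (y) and 129 mm high with its 10 mm lid; origin at the centre of its underside, front and bow handle to its -x side, towards the robot. Dial axis at x = +18, y = +75 mm, bow handle axis at x = -94, y = -75 mm.
- lock_case: the lock under the lid, unseen; origin at lid_hinge, its pose tells nothing. On the way left the dial may click faintly. On the last turn right the spring fence drops in and the dial stops dead anywhere from 23 to 34: it is worn, only feel tells where. Over 25 N on the fence bends it: about 0.6 N m on the dial at its stop, or on the bow handle while locked.
- sauce_bottle: yellow squeeze bottle, 62 mm thick and 195 mm tall, standing; origin at the centre of its base. Leave alone.
- chilli_jar: amber glass jar with steel cap, 72 mm thick and 95 mm tall, standing; origin at the centre of its base. Leave alone.
- card_terminal: black card terminal lying flat, 150 by 75 by 23 mm; origin at the centre of its underside. Leave alone.

How it is judged:
On the way:
1. the bow handle is turned fully over, which the lock allows only after the right numbers (value of joint handle above 1.2 rad), for 0.1 s.
At the end, for the whole second after the job is handed in: the lid stands open by at least 0.4 rad (a third of its 1.2 rad swing) and at rest, held by its own strut, with the bow handle still turned over (above 1.1 rad), and nothing touched (value of joint lid above 0.4 rad and velocity of joint lid between -0.05 and 0.05 rad/s and value of joint handle above 1.1 rad).
It fails at once if the lock is forced: over 25 N on its fence, from the dial at its stop or the handle while locked (contact force between lock_case and anything else above 25 N).
It fails at once if the sauce bottle is shifted by more than 20 mm or knocked over (distance of sauce_bottle from where it was at the start of the episode above 0.02 m or angle between sauce_bottle's own z axis and vertical above 0.3 rad).
It fails at once if the chilli jar is shifted by more than 20 mm or knocked over (distance of chilli_jar from where it was at the start of the episode above 0.02 m or angle between chilli_jar's own z axis and vertical above 0.3 rad).
It fails at once if the card terminal is shifted by more than 20 mm or knocked over (distance of card_terminal from where it was at the start of the episode above 0.02 m or angle between card_terminal's own z axis and vertical above 0.3 rad).
It also fails if it takes over 72 s, if anything falls off the work surface, if the arm or the gripper's body presses on something with over 40 N, if the wrist force passes 120 N, or if a joint passes its speed limit or range.

## Working session

There is one attempt and no reset: what is moved stays moved. The work goes in short steps, Python scripts to look and compute and a tool call to move; the robot and the scene stay as the last step left them, time stands still between calls to the robot, and variables do not carry over. Pictures are saved under pics/ and viewed, and the job is handed in when it is done.

Besides the shell and the picture viewer there is one more tool, called after "Emit:" as a command line: name --argument value ..., lists and objects as JSON in quotes. arm_command: Moves the arm, as the interface text tells. Its arguments: {"type":"object","properties":{"steps":{"type":"array"},"force":{"type":"number"}},"required":["steps"]}

```bash
mkdir -p pics; python3 - <<'E'
from plant import *
import cv2
s=get_state(); print({k:(v if isinstance(v,(int,float)) else [round(float(x),4) for x in v]) for k,v in s.items()})
for n in ["scene","top","wrist"]:
    c=read_camera(n); cv2.imwrite(f"pics/{n}0.png",c["frame"][:,:,::-1])
    print(n,{k:v for k,v in c.items() if k!="frame"})
E
```

```text
{'time': 0.0, 'qpos': [-1.355, 0.2872, 1.5782, 0.0, 1.2786, -0.15], 'dq': [0.0005, -0.0004, -0.0001, -0.0011, -0.0009, -0.0004], 'joint_efforts': [-0.0001, -40.5982, -29.2626, -0.0001, 0.0056, -0.0], 'eef_pos': [0.2413, -0.6296, 0.2057], 'tcp_rot': [0.9833, 0.1819, -0.0, -0.0012], 'contact_force': [-0.1997, 0.1424, 0.3642], 'wrist_torque': [0.0195, -0.0348, 0.0163], 'opening': 1.0030992090635442}
scene {'vfov': 46.324667658132036, 'cx': 322.61852156274944, 'cy': 232.09520609716745, 'position': array([1.10227232, 0.56506062, 1.15008082]), 'rotation': array([0.12211052, 0.29575544, 0.88176942, 0.34655509])}
top {'vfov': 43.547529684884225, 'cx': 330.4522269621566, 'cy': 226.96121487382774, 'position': array([3.70511155e-01, 1.09453976e-03, 1.46911489e+00]), 'rotation': array([ 0.05157363, -0.04937314, -0.70162589,  0.70895949])}
wrist {'vfov': 65.70646984690485, 'cx': 318.00442828566287, 'cy': 248.1288226312209, 'mount': array([[-8.73713009e-05,  9.57206824e-01,  2.89404714e-01,
         7.31693665e-02],
       [ 9.99999955e-01,  1.66192464e-04, -2.47781947e-04,
         1.40398321e-04],
       [-2.85275453e-04,  2.89404679e-01, -9.57206796e-01,
        -1.66812976e-01],
       [ 0.00000000e+00,  0.00000000e+00,  0.00000000e+00,
         1.00000000e+00]])}
```

View pics/scene0.png

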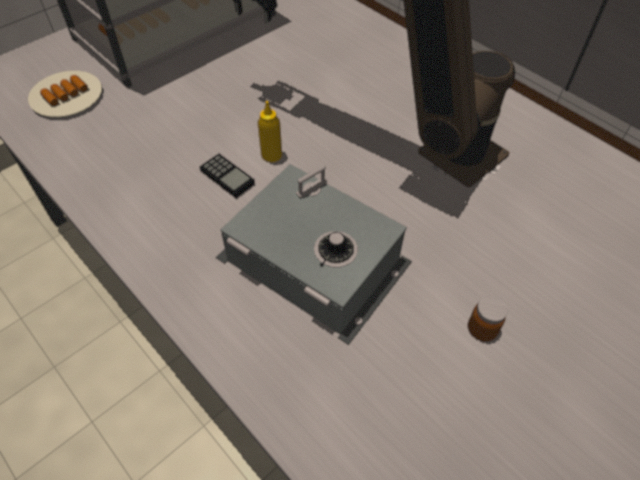

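View pics/top0.png

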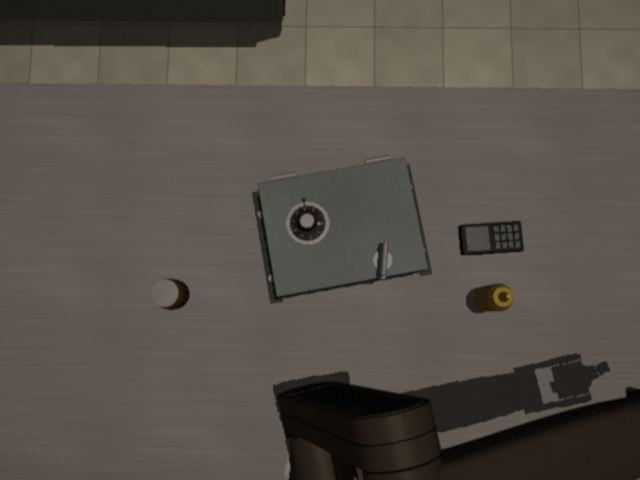

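```bash
python3 - <<'E'
import cv2
a=cv2.imread("pics/top0.png"); print(a.shape)
E
```

```text
(480, 640, 3)
```

The top picture (up = +x, left = +y) shows the safe with lid corners near (258,182), (407,157), (430,271), (275,298). The dial is near (307,222) and the handle near (382,260). The bottle and terminal stand to its right and the jar to its left.

```bash
cat > h.py <<'E'
import numpy as np, cv2
from scipy.spatial.transform import Rotation as R
from plant import *
def pix2plane(c,u,v,z):
    f=240/np.tan(np.radians(c["vfov"])/2)
    d=np.array([(u-c["cx"])/f,-(v-c["cy"])/f,-1.0])
    d=R.from_quat(c["rotation"]).apply(d); p=np.array(c["position"])
    return p+d*(z-p[2])/d[2]
def proj(c,P):
    f=240/np.tan(np.radians(c["vfov"])/2)
    q=R.from_quat(c["rotation"]).inv().apply(np.atleast_2d(P)-c["position"])
    return np.c_[c["cx"]+f*q[:,0]/-q[:,2], c["cy"]-f*q[:,1]/-q[:,2]]
def wproj(c,P,s):
    """world pts to fisheye wrist px"""
    f=240/np.tan(np.radians(c["vfov"])/2)
    t=R.from_quat(s["tcp_rot"]).inv().apply(np.atleast_2d(P)-s["eef_pos"])
    M=np.linalg.inv(c["mount"]); q=t@M[:3,:3].T+M[:3,3]
    x,y,z=q[:,0],-q[:,1],-q[:,2]; r=np.hypot(x,y); th=np.arctan2(r,z)
    return np.c_[c["cx"]+f*th*x/r, c["cy"]+f*th*y/r]
def wpix2plane(c,u,v,s,z):
    f=240/np.tan(np.radians(c["vfov"])/2)
    a,b=(u-c["cx"]),(v-c["cy"]); r=np.hypot(a,b); th=r/f
    d=np.array([np.sin(th)*a/r,-np.sin(th)*b/r,-np.cos(th)])
    M=c["mount"]; Rt=R.from_quat(s["tcp_rot"])
    d=Rt.apply(M[:3,:3]@d); o=Rt.apply(M[:3,3])+s["eef_pos"]
    return o+d*(z-o[2])/d[2]
E
python3 - <<'E'
import cv2
a=cv2.imread("pics/top0.png")[140:310,240:440]
cv2.imwrite("pics/topc.png",cv2.resize(a,None,fx=4,fy=3.5,interpolation=cv2.INTER_CUBIC))
cv2.imwrite("pics/topc.png",cv2.resize(a,None,fx=3.5,fy=3.5,interpolation=cv2.INTER_CUBIC))
a=cv2.imread("pics/scene0.png")[150:350,210:420]
cv2.imwrite("pics/scc.png",cv2.resize(a,None,fx=3,fy=3,interpolation=cv2.INTER_CUBIC))
E
```

```text
(no output)
```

View pics/topc.png

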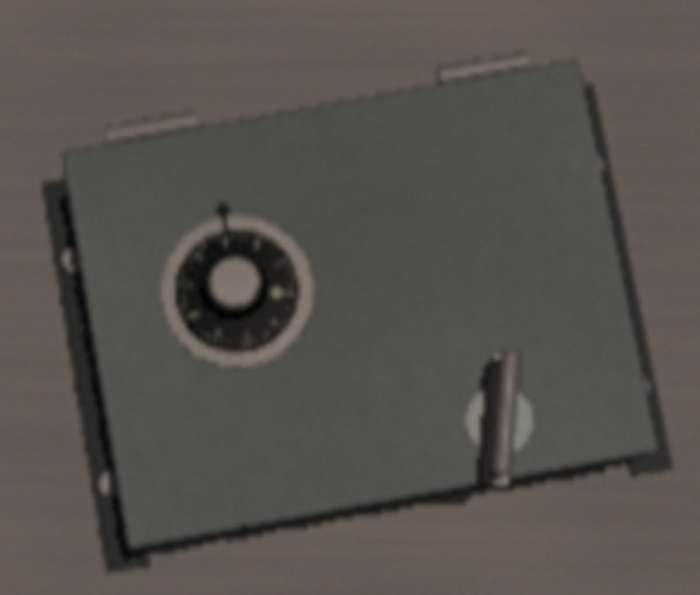

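View pics/scc.png

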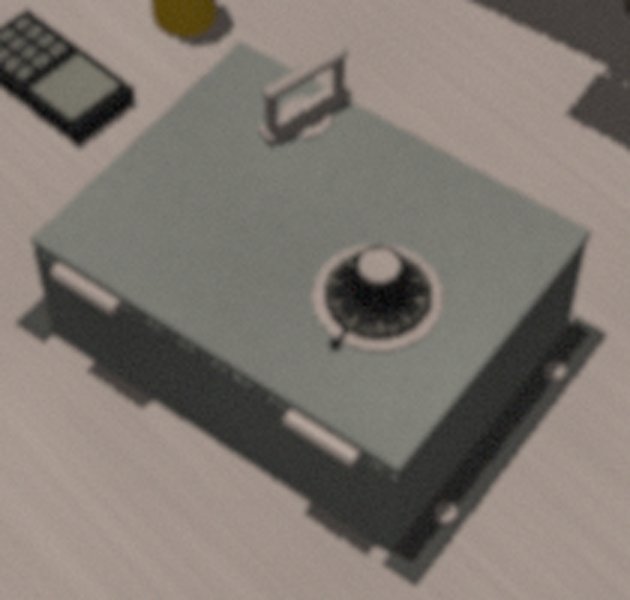

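View pics/wrist0.png

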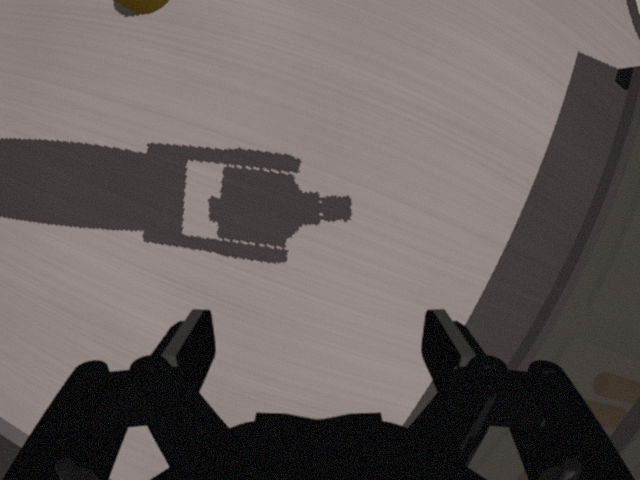

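```bash
python3 - <<'E'
from h import *
from scipy.optimize import least_squares
ct=read_camera("top"); cs=read_camera("scene")
L=np.array([[.13,.17],[.13,-.17],[-.13,-.17],[-.13,.17]])
pt=np.array([[63,152],[577,62],[657,450],[128,548]])/3.5+[240,140]-.36
ps=np.array([[398,470],[35,243],[240,43],[590,235]])/3+[210,150]-.33
def P(x,L,z):
    c,s=np.cos(x[2]),np.sin(x[2]); L=np.atleast_2d(L)
    return np.c_[x[0]+c*L[:,0]-s*L[:,1],x[1]+s*L[:,0]+c*L[:,1],np.full(len(L),z)]
for m in ("t","s","ts"):
    def f(x):
        r=[]
        if "t" in m:r.append(proj(ct,P(x,L,.129))-pt)
        if "s" in m:r.append(proj(cs,P(x,L,.129))-ps)
        return np.concatenate(r).ravel()
    o=least_squares(f,[.6,0,.2]); print(m,o.x,np.round(o.fun,1))
x=o.x; np.save("safe.npy",x)
d=P(x,[.018,.075],.129)[0]; h=P(x,[-.094,-.075],.181)[0]
print("dial",d,"handle",h)
print("handle meas top",pix2plane(ct,240+508/3.5,140+418/3.5,.187),"ring",pix2plane(ct,240+238/3.5-.3,140+290/3.5-.3,.131))
print("knobtop px",proj(ct,[d+[0,0,.03],d+[0,0,.04],d]),(240+238/3.5,140+281/3.5))
# handle in scene
print(proj(cs,[h]),(210+308/3,150+78/3))
E
```

```text
t [ 0.56705049 -0.01856111  0.18987223] [ 0.1 -0.  -0.3 -0.3 -0.3  0.5  0.5 -0.2]
s [ 0.57078155 -0.01665902  0.19308242] [ 0.3  0.7 -1.  -0.5  0.4  0.2  0.2 -0.7]
ts [ 0.56861656 -0.01792339  0.19111575] [-0.2 -0.6 -0.7 -1.  -0.6 -0.3  0.3 -0.8  0.4 -0.3 -0.5 -1.4  0.9 -0.5
  0.5 -1.4]
dial [0.57204225 0.05913025 0.129     ] handle [ 0.49057461 -0.10941358  0.181     ]
handle meas top [ 0.48598159 -0.11163125  0.187     ] ring [0.57248952 0.05764644 0.131     ]
knobtop px [[306.51873417 220.8514491 ]
 [306.32789871 220.15518143]
 [307.07451686 222.87923528]] (308.0, 220.28571428571428)
[[312.25088995 174.12256945]] (312.6666666666667, 176.0)
```

```bash
cat >> h.py <<'E'
def delta(p,yaw):
    s=get_state(); Rc=R.from_quat(s["tcp_rot"])
    Rt=R.from_euler('z',yaw)*R.from_euler('x',np.pi)
    return np.round((Rc.inv()*Rt).as_rotvec(),4),np.round(Rc.inv().apply(np.array(p)-s["eef_pos"]),4)
E
python3 - <<'E'
from h import *
print(delta([.241,-.63,.36],.366)); print(delta([.572,.058,.30],2.07)); 
E
```

```text
(array([-0.0011, -0.0002, -0.0002]), array([-0.0003, -0.0003, -0.1535]))
(array([-7.0000e-04, -1.1000e-03, -1.7042e+00]), array([ 0.5548, -0.5243, -0.0929]))
```

Emit:
arm_command --steps '[[[0,0,0],[0,0,-0.06],1],[[0,0,-0.1],[0.02,-0.02,-0.12],1],[[0,0,-0.28],[0.06,-0.055,-0.14],1],[[0,0,-0.45],[0.1,-0.095,-0.15],1],[[0,0,-0.62],[0.145,-0.135,-0.15],1],[[0,0,-0.8],[0.19,-0.175,-0.15],1],[[0,0,-0.97],[0.23,-0.215,-0.15],1],[[0,0,-1.14],[0.27,-0.255,-0.15],1],[[0,0,-1.31],[0.31,-0.295,-0.15],1],[[0,0,-1.48],[0.35,-0.335,-0.15],1],[[0,0,-1.65],[0.395,-0.375,-0.15],1],[[0,0,-1.704],[0.44,-0.415,-0.13],1]]' --force 20

```text
time: 1.75
eef_pos: [0.5048, -0.0844, 0.3393]
tcp_rot: [0.51, 0.86, 0.001, 0.002]
contact_force: [1.3, 0.3, 0.6]
opening: 1.002
```

```bash
python3 - <<'E'
from h import *
print(delta([.572,.058,.27],2.07)); print(get_state()["qpos"])
E
```

```text
(array([0.0036, 0.0029, 0.0022]), array([0.0928, 0.1271, 0.0695]))
[-3.64657326e-01 -1.55540706e-01  1.80434979e+00  8.94024753e-04
  1.48827688e+00 -8.66152191e-01]
```

Emit:
arm_command --steps '[[[0,0,0],[0.03,0.045,0.02],1],[[0,0,0],[0.062,0.085,0.05],1],[[0,0,0],[0.093,0.127,0.0695],1],[[0.004,0.003,0.002],[0.093,0.127,0.0695],1],[[0.004,0.003,0.002],[0.093,0.127,0.0695],1],[[0.004,0.003,0.002],[0.093,0.127,0.0695],1]]'

```text
time: 2.5
eef_pos: [0.572, 0.057, 0.2711]
tcp_rot: [0.511, 0.86, 0.0, 0.001]
contact_force: [-1.0, -0.1, -0.3]
opening: 0.997
```

```bash
python3 - <<'E'
from h import *
s=get_state(); c=read_camera("wrist"); cv2.imwrite("pics/w1.png",c["frame"][:,:,::-1])
x=np.load("safe.npy")
print(delta([.572,.058,.27],2.07)); print(s["qpos"],s["eef_pos"])
print(wproj(c,[[.572,.058,.137],[.572,.058,.169]],s))
E
```

```text
(array([ 0.0011,  0.001 , -0.0016]), array([0.001 , 0.0005, 0.0011]))
[-7.69961614e-02  2.19685668e-02  1.75724852e+00 -3.72073293e-04
  1.36100433e+00 -5.74814882e-01] [0.57203116 0.05696855 0.2710803 ]
[[319.15438209 226.94761729]
 [319.30068126 236.99181087]]
```

View pics/w1.png

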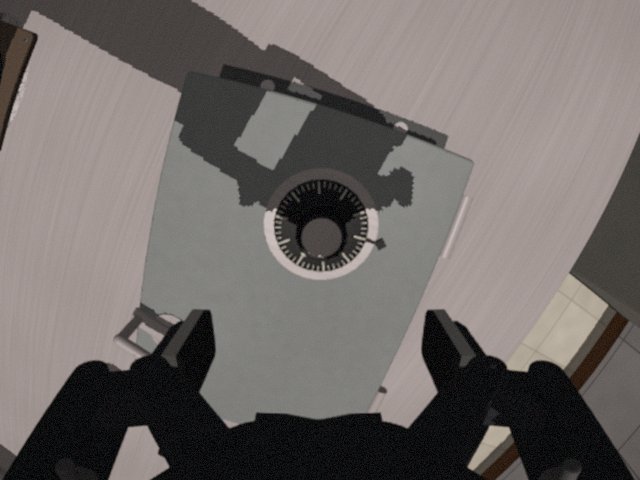

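The dial is seen from above: knob top near (322,238), ring around (321,224), index line at about (378,242). I'll enlarge it to read the number.

```bash
python3 - <<'E'
import cv2
a=cv2.imread("pics/w1.png")[160:290,255:395]
cv2.imwrite("pics/w1c.png",cv2.resize(a,None,fx=4.6,fy=4.6,interpolation=cv2.INTER_CUBIC))
E
```

```text
(no output)
```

View pics/w1c.png

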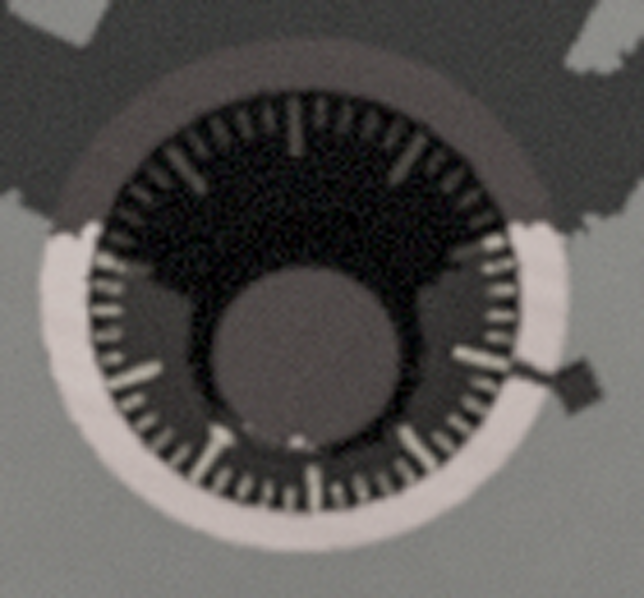

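```bash
python3 - <<'E'
from h import *
c=read_camera("wrist"); s=get_state()
W=lambda u,v,z:wpix2plane(c,255+u/4.6-.4,160+v/4.6-.4,s,z)
Zr=.134
t={'50':(296,95),'40':(417,143),'30':(507,367),'20':(430,465),'10':(316,510),'0':(202,478),'90':(112,388),'60':(178,148),'idx1':(512,368),'idx2':(550,382),'idxb':(580,387)}
pts={k:W(*v,Zr) for k,v in t.items()}
A=np.array([pts[k][:2] for k in ['50','40','30','20','10','0','90','60']])
M=np.c_[2*A,np.ones(len(A))]; q=np.linalg.lstsq(M,(A**2).sum(1),rcond=None)[0]
ctr=q[:2]; print("ctr",ctr,"r",np.sqrt(q[2]+ctr@ctr))
for k,p in pts.items():
    a=np.degrees(np.arctan2(*(p[:2]-ctr)[::-1])); print(k,round(a,1))
print("ring L/R",W(40,298,.131),W(570,298,.131))
for z in(.16,.165,.17): print(z,W(306,358,z),np.linalg.norm(W(213,358,z)-W(402,358,z)))
E
```

```text
ctr [0.57368247 0.05784621] r 0.03830797468561762
50 120.9
40 85.7
30 12.7
20 -23.1
10 -58.3
0 -92.4
90 -129.3
60 155.6
idx1 12.8
idx2 12.1
idxb 12.8
ring L/R [0.52961957 0.03607613 0.131     ] [0.61608555 0.08306184 0.131     ]
0.16 [0.57453155 0.05622446 0.16      ] 0.0318563400854167
0.165 [0.57384221 0.05739724 0.165     ] 0.03128294749705906
0.17 [0.57315288 0.05857002 0.17      ] 0.030709554908701534
```

```bash
python3 - <<'E'
from h import *
print(delta([.573,.058,.137],2.07))
E
```

```text
(array([ 0.001 ,  0.001 , -0.0016]), array([0.0006, 0.0013, 0.134 ]))
```

Emit:
arm_command --steps '[[[0,0,0],[0.0005,0.0015,0.05],1],[[0,0,0],[0.0005,0.0015,0.09],1],[[0,0,0],[0.0005,0.0015,0.115],1],[[0.001,0.001,0],[0.0005,0.0015,0.128],1],[[0.001,0.001,0],[0.0005,0.0015,0.133],1],[[0.001,0.001,0],[0.0005,0.0015,0.1335],1],[[0.001,0.001,0],[0.0005,0.0015,0.1335],1]]'

```text
time: 3.48
eef_pos: [0.5741, 0.058, 0.1389]
tcp_rot: [0.511, 0.859, 0.001, 0.001]
contact_force: [0.9, -0.9, 0.5]
opening: 1.006
```

Emit:
arm_command --steps '[[[0,0,0],[0,0,0],0.3],[[0,0,0],[0,0,0],0],[[0,0,0],[0,0,0],-0.3],[[0,0,0],[0,0,0],-0.6],[[0,0,0],[0,0,0],-0.6]]' --force 20

```text
time: 4.1
eef_pos: [0.5743, 0.058, 0.1394]
tcp_rot: [0.511, 0.859, 0.001, 0.001]
contact_force: [-0.5, 0.6, 2.3]
opening: 0.426
```

```bash
python3 - <<'E'
from h import *
s=get_state(); print(s["eef_pos"],s["opening"],s["contact_force"],s["wrist_torque"],s["qpos"]); print(delta([.573,.058,.137],2.07))
c=read_camera("wrist"); cv2.imwrite("pics/w2.png",c["frame"][:,:,::-1])
E
```

```text
[0.57429438 0.0580032  0.13937054] 0.4256714615947624 [-0.4685916   0.61320028  2.34078204] [0.07373329 0.08808022 0.04002896] [-7.51497904e-02  1.36608341e-01  1.88169513e+00  2.31419248e-04
  1.12044420e+00 -5.72835475e-01]
(array([ 0.0025,  0.0014, -0.0016]), array([ 0.0006, -0.0011,  0.0024]))
```

View pics/w2.png

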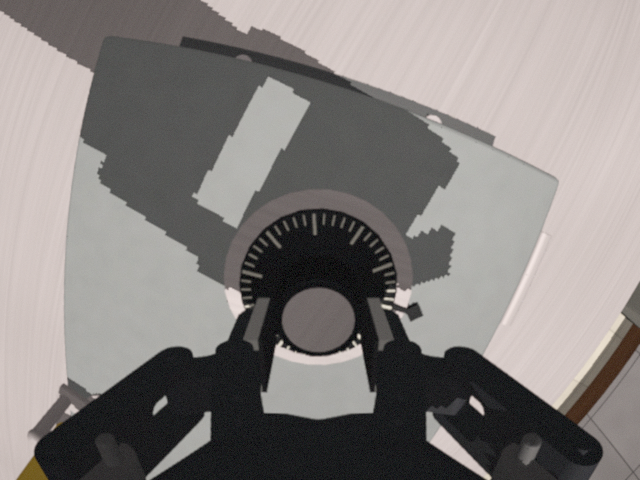

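Emit:
arm_command --steps '[[[0,0,0],[0,0,0],-1],[[0,0,0.1],[0,0,0],-1],[[0,0,0.2],[0,0,0],-1],[[0,0,0.3],[0,0,0],-1],[[0,0,0.4],[0,0,0],-1],[[0,0,0.5],[0,0,0],-1],[[0,0,0.6],[0,0,0],-1],[[0,0,0.62],[0,0,0],-1],[[0,0,0.62],[0,0,0],-1]]' --force 20

```text
time: 5.28
eef_pos: [0.5738, 0.0579, 0.1394]
tcp_rot: [0.749, 0.663, 0.0, 0.001]
contact_force: [-3.6, -1.1, 4.5]
opening: 0.427
```

```bash
cat >> h.py <<'E'
def rep(name=None):
    s=get_state(); Rc=R.from_quat(s["tcp_rot"]); x=Rc.apply([1,0,0])
    print("t",round(s["time"],2),"pos",np.round(s["eef_pos"],4),"yaw",round(float(np.arctan2(x[1],x[0])),4),"op",round(s["opening"],3),"F",np.round(s["contact_force"],1),"T",np.round(s["wrist_torque"],3),"j6",round(s["qpos"][5],3),"tau6",round(s["joint_efforts"][5],3))
    if name:
        c=read_camera("wrist"); a=c["frame"][:,:,::-1]; cv2.imwrite(f"pics/{name}.png",a)
        cv2.imwrite(f"pics/{name}c.png",cv2.resize(a[180:380,210:430],None,fx=3,fy=3,interpolation=cv2.INTER_CUBIC))
E
python3 -c "
from h import *
rep('w3')"
```

```text
t 5.28 pos [0.5738 0.0579 0.1394] yaw 1.4497 op 0.427 F [-3.6 -1.1  4.5] T [-0.12   0.631  0.053] j6 0.046 tau6 0.084
```

View pics/w3c.png

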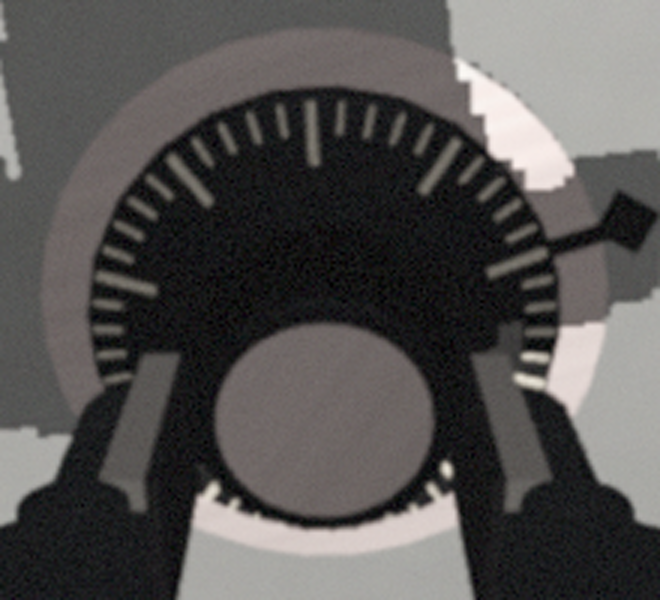

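The crop shows the long tick for 40 at (517,264), right at the index line (550,247). That agrees with the 0.62 rad turned.

Emit:
arm_command --steps '[[[0,0,0.07],[0,0,0],-1],[[0,0,0.125],[0,0,0],-1],[[0,0,0.125],[0,0,0],-1],[[0,0,0.125],[0,0,0],-1]]'

```text
time: 5.82
eef_pos: [0.5736, 0.0579, 0.1393]
tcp_rot: [0.788, 0.615, 0.0, 0.0]
contact_force: [-4.1, -0.5, 3.5]
opening: 0.429
```

```bash
python3 -c "
from h import *
rep('w4')"
```

```text
t 5.83 pos [0.5736 0.0579 0.1393] yaw 1.3255 op 0.429 F [-4.1 -0.5  3.5] T [0.002 0.551 0.027] j6 0.17 tau6 0.027
```

View pics/w4c.png

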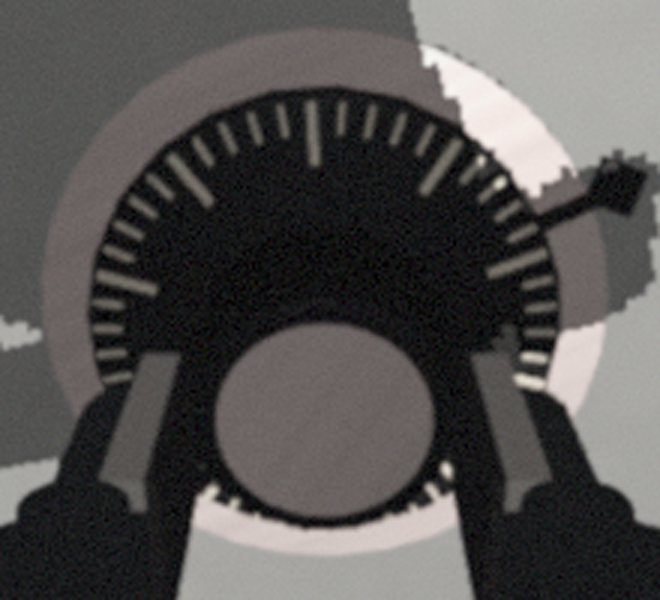

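The index (540,220) sits on the tick for 42. Now left by 24 divisions.

Emit:
arm_command --steps '[[[0,0,-0.13],[0,0,0],-1],[[0,0,-0.26],[0,0,0],-1],[[0,0,-0.39],[0,0,0],-1],[[0,0,-0.52],[0,0,0],-1],[[0,0,-0.65],[0,0,0],-1],[[0,0,-0.78],[0,0,0],-1],[[0,0,-0.91],[0,0,0],-1],[[0,0,-1.04],[0,0,0],-1],[[0,0,-1.17],[0,0,0],-1],[[0,0,-1.28],[0,0,0],-1],[[0,0,-1.35],[0,0,0],-1],[[0,0,-1.35],[0,0,0],-1]]'

```text
time: 7.38
eef_pos: [0.5747, 0.0584, 0.1394]
tcp_rot: [0.231, 0.973, 0.001, 0.002]
contact_force: [1.6, 1.5, 1.1]
opening: 0.427
```

```bash
python3 -c "
from h import *
rep('w5')"
```

```text
t 7.38 pos [0.5747 0.0584 0.1394] yaw 2.6747 op 0.427 F [1.6 1.5 1.1] T [ 0.349 -0.305  0.05 ] j6 -1.18 tau6 -0.019
```

View pics/w5c.png

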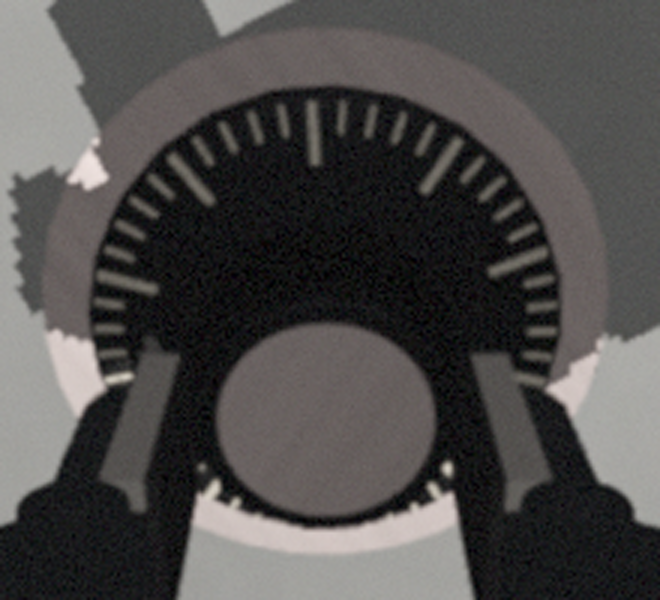

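The ticks keep their place relative to the fingers (40 tick still at (517,264)), so nothing slipped.

Emit:
arm_command --steps '[[[0,0,-0.08],[0,0,0],-1],[[0,0,-0.14],[0,0,0],-1],[[0,0,-0.154],[0,0,0],-1],[[0,0,-0.154],[0,0,0],-1]]'

```text
time: 7.92
eef_pos: [0.5748, 0.0586, 0.1394]
tcp_rot: [0.157, 0.988, 0.001, 0.002]
contact_force: [0.4, 1.6, 2.0]
opening: 0.422
```

```bash
python3 -c "
from h import *
rep('w6')"
```

```text
t 7.92 pos [0.5748 0.0586 0.1394] yaw 2.8273 op 0.422 F [0.4 1.6 2. ] T [ 0.316 -0.039 -0.084] j6 -1.332 tau6 -0.094
```

View pics/w6c.png

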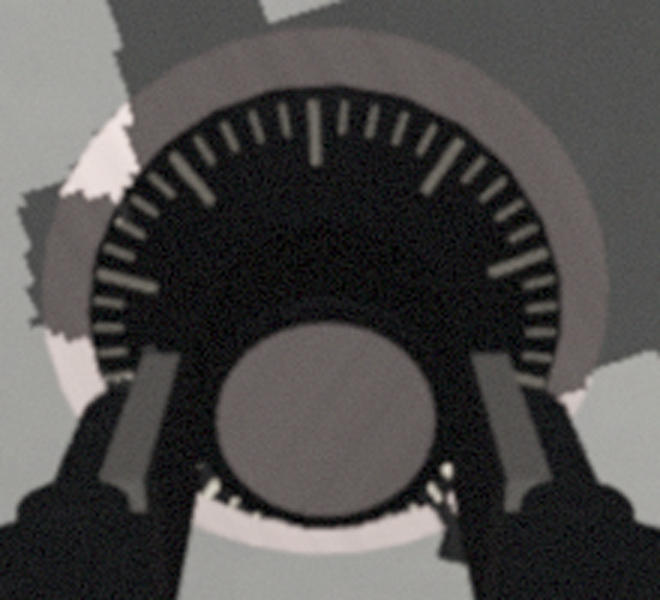

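The dial is at 18 by turned angle (yaw 2.827). Now right again. I turn freely to about 22, then go on in small single-row calls, since each call restarts from the measured pose and that bounds how hard it can press.

Emit:
arm_command --steps '[[[0,0,0.1],[0,0,0],-1],[[0,0,0.2],[0,0,0],-1],[[0,0,0.25],[0,0,0],-1],[[0,0,0.265],[0,0,0],-1],[[0,0,0.265],[0,0,0],-1]]'

```text
time: 8.6
eef_pos: [0.5747, 0.0584, 0.1394]
tcp_rot: [0.285, 0.958, 0.001, 0.002]
contact_force: [-1.2, -0.2, 1.7]
opening: 0.429
```

```bash
python3 -c "
from h import *
rep()"
```

```text
t 8.6 pos [0.5747 0.0584 0.1394] yaw 2.5629 op 0.429 F [-1.2 -0.2  1.7] T [ 0.063  0.111 -0.014] j6 -1.067 tau6 0.059
```

Emit:
arm_command --steps '[[[0,0,0.006],[0,0,0],-1]]'

```text
time: 8.72
eef_pos: [0.5747, 0.0583, 0.1394]
tcp_rot: [0.288, 0.958, 0.001, 0.002]
contact_force: [-1.6, 1.0, 1.0]
opening: 0.426
```

```bash
python3 -c "
from h import *
rep()"
```

```text
t 8.72 pos [0.5747 0.0583 0.1394] yaw 2.5569 op 0.426 F [-1.6  1.   1. ] T [0.145 0.053 0.112] j6 -1.062 tau6 0.054
```

Emit:
arm_command --steps '[[[0,0,0.006],[0,0,0],-1],[[0,0,0.012],[0,0,0],-1]]'

```text
time: 8.98
eef_pos: [0.5747, 0.0584, 0.1394]
tcp_rot: [0.294, 0.956, 0.001, 0.002]
contact_force: [-0.1, 0.9, 3.3]
opening: 0.425
```

```bash
python3 -c "
from h import *
rep()"
```

```text
t 8.97 pos [0.5747 0.0584 0.1394] yaw 2.5447 op 0.425 F [-0.1  0.9  3.3] T [0.084 0.087 0.091] j6 -1.049 tau6 0.059
```

Emit:
arm_command --steps '[[[0,0,0],[0,0,0],-0.2],[[0,0,0.006],[0,0,0],-0.2],[[0,0,0.012],[0,0,0],-0.2],[[0,0,0.018],[0,0,0],-0.2],[[0,0,0.024],[0,0,0],-0.2]]'

```text
time: 9.6
eef_pos: [0.5747, 0.0583, 0.1394]
tcp_rot: [0.306, 0.952, 0.001, 0.002]
contact_force: [-0.6, 0.6, 2.2]
opening: 0.425
```

```bash
python3 -c "
from h import *
rep('w7')"
```

```text
t 9.6 pos [0.5747 0.0583 0.1394] yaw 2.5203 op 0.425 F [-0.6  0.6  2.2] T [0.069 0.094 0.113] j6 -1.025 tau6 0.061
```

View pics/w7c.png

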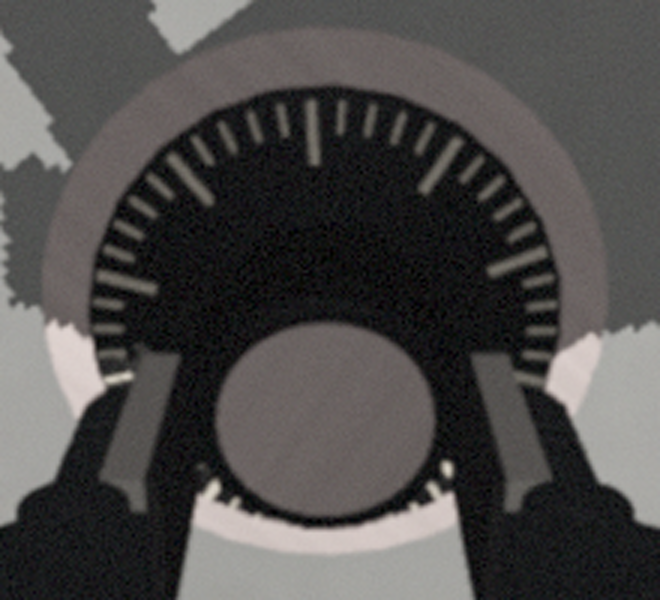

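Same tick positions (40 tick at (517,263)), so the lighter grip still turns the dial. I'll try it lighter still so that it acts as a clutch, and measure slip on the tick at (315,130).

Emit:
arm_command --steps '[[[0,0,0],[0,0,0],-0.165],[[0,0,0.005],[0,0,0],-0.165],[[0,0,0.01],[0,0,0],-0.165],[[0,0,0.015],[0,0,0],-0.165]]'

```text
time: 10.15
eef_pos: [0.5747, 0.0583, 0.1394]
tcp_rot: [0.313, 0.95, 0.001, 0.002]
contact_force: [-2.1, 0.9, 1.2]
opening: 0.427
```

```bash
cat >> h.py <<'E'
def slip(name,ref="w7"):
    g=lambda n: cv2.GaussianBlur(cv2.cvtColor(cv2.imread(f"pics/{n}.png"),cv2.COLOR_BGR2GRAY),(0,0),1).astype(np.float32)
    a,b=g(ref),g(name)
    # patch at top ticks; 1 px horizontally ~ 0.0137 rad
    T=a[212:236,295:335]; S=b[210:238,280:350]
    r=cv2.matchTemplate(cv2.resize(S,None,fx=8,fy=8,interpolation=cv2.INTER_CUBIC),cv2.resize(T,None,fx=8,fy=8,interpolation=cv2.INTER_CUBIC),cv2.TM_CCOEFF_NORMED)
    _,m,_,l=cv2.minMaxLoc(r); print("slip px",l[0]/8-15,l[1]/8-2,"score",round(m,3))
E
python3 -c "
from h import *
rep('w8'); slip('w8'); slip('w6'); slip('w5')"
```

```text
t 10.15 pos [0.5747 0.0583 0.1394] yaw 2.5049 op 0.427 F [-2.1  0.9  1.2] T [0.153 0.111 0.058] j6 -1.009 tau6 0.066
slip px 0.0 0.0 score 0.996
slip px 0.625 0.0 score 0.993
slip px 0.25 0.125 score 0.995
```

Emit:
arm_command --steps '[[[0,0,0],[0,0,0],-0.15],[[0,0,0.005],[0,0,0],-0.15],[[0,0,0.01],[0,0,0],-0.15],[[0,0,0.015],[0,0,0],-0.15]]'

```text
time: 10.7
eef_pos: [0.5747, 0.0583, 0.1394]
tcp_rot: [0.32, 0.947, 0.001, 0.002]
contact_force: [-0.8, 0.4, 3.0]
opening: 0.427
```

```bash
python3 -c "
from h import *
rep('w9'); slip('w9')"
```

```text
t 10.7 pos [0.5747 0.0583 0.1394] yaw 2.4894 op 0.427 F [-0.8  0.4  3. ] T [0.068 0.082 0.087] j6 -0.994 tau6 0.069
slip px 0.0 0.0 score 0.996
```

Emit:
arm_command --steps '[[[0,0,0],[0,0,0],-0.13],[[0,0,0.005],[0,0,0],-0.13],[[0,0,0.01],[0,0,0],-0.13],[[0,0,0.015],[0,0,0],-0.13]]'

```text
time: 11.25
eef_pos: [0.5746, 0.0583, 0.1393]
tcp_rot: [0.328, 0.945, 0.001, 0.002]
contact_force: [-0.6, 0.2, 1.1]
opening: 0.434
```

```bash
python3 -c "
from h import *
rep('w10'); slip('w10')"
```

```text
t 11.25 pos [0.5746 0.0583 0.1393] yaw 2.474 op 0.434 F [-0.6  0.2  1.1] T [0.096 0.009 0.085] j6 -0.979 tau6 0.069
slip px -0.125 0.125 score 0.995
```

The fingers now track the commanded opening, so the grip is light and still turns the dial (slip about 0.1 px). I carry on with this clutch grip.

Emit:
arm_command --steps '[[[0,0,0.006],[0,0,0],-0.13],[[0,0,0.012],[0,0,0],-0.13],[[0,0,0.018],[0,0,0],-0.13],[[0,0,0.024],[0,0,0],-0.13]]'

```text
time: 11.8
eef_pos: [0.5746, 0.0583, 0.1393]
tcp_rot: [0.339, 0.941, 0.001, 0.002]
contact_force: [-0.7, 1.2, 0.5]
opening: 0.433
```

```bash
python3 -c "
from h import *
rep('w11'); slip('w11')"
```

```text
t 11.8 pos [0.5746 0.0583 0.1393] yaw 2.4494 op 0.433 F [-0.7  1.2  0.5] T [0.104 0.034 0.094] j6 -0.954 tau6 0.066
slip px -0.125 0.125 score 0.996
```

Emit:
arm_command --steps '[[[0,0,0.006],[0,0,0],-0.13],[[0,0,0.012],[0,0,0],-0.13],[[0,0,0.018],[0,0,0],-0.13],[[0,0,0.024],[0,0,0],-0.13]]'

```text
time: 12.35
eef_pos: [0.5746, 0.0583, 0.1393]
tcp_rot: [0.351, 0.936, 0.001, 0.002]
contact_force: [-0.0, 0.1, 1.5]
opening: 0.435
```

```bash
python3 -c "
from h import *
rep('w12'); slip('w12')"
```

```text
t 12.35 pos [0.5746 0.0583 0.1393] yaw 2.425 op 0.435 F [-0.   0.1  1.5] T [0.043 0.039 0.138] j6 -0.93 tau6 0.073
slip px -0.125 0.125 score 0.996
```

Emit:
arm_command --steps '[[[0,0,0.006],[0,0,0],-0.13],[[0,0,0.012],[0,0,0],-0.13],[[0,0,0.018],[0,0,0],-0.13]]'

```text
time: 12.78
eef_pos: [0.5746, 0.0583, 0.1393]
tcp_rot: [0.359, 0.933, 0.001, 0.002]
contact_force: [0.1, 0.2, 1.3]
opening: 0.43
```

```bash
python3 -c "
from h import *
rep('w13'); slip('w13')"
```

```text
t 12.78 pos [0.5746 0.0583 0.1393] yaw 2.4064 op 0.43 F [0.1 0.2 1.3] T [0.005 0.03  0.1  ] j6 -0.911 tau6 0.075
slip px -0.125 0.25 score 0.995
```

Emit:
arm_command --steps '[[[0,0,0.006],[0,0,0],-0.13],[[0,0,0.012],[0,0,0],-0.13],[[0,0,0.018],[0,0,0],-0.13]]'

```text
time: 13.2
eef_pos: [0.5746, 0.0582, 0.1393]
tcp_rot: [0.368, 0.93, 0.001, 0.002]
contact_force: [0.0, 0.7, 0.8]
opening: 0.436
```

```bash
python3 -c "
from h import *
rep('w14'); slip('w14')"
```

```text
t 13.2 pos [0.5746 0.0582 0.1393] yaw 2.3879 op 0.436 F [0.  0.7 0.8] T [0.084 0.054 0.095] j6 -0.892 tau6 0.074
slip px -0.125 0.25 score 0.995
```

Emit:
arm_command --steps '[[[0,0,0.006],[0,0,0],-0.13],[[0,0,0.012],[0,0,0],-0.13],[[0,0,0.018],[0,0,0],-0.13]]'

```text
time: 13.62
eef_pos: [0.5746, 0.0582, 0.1393]
tcp_rot: [0.377, 0.926, 0.001, 0.002]
contact_force: [-0.8, -0.1, 0.8]
opening: 0.435
```

```bash
python3 -c "
from h import *
rep('w15'); slip('w15')"
```

```text
t 13.62 pos [0.5746 0.0582 0.1393] yaw 2.3693 op 0.435 F [-0.8 -0.1  0.8] T [0.025 0.031 0.171] j6 -0.874 tau6 0.076
slip px -0.25 0.125 score 0.995
```

Emit:
arm_command --steps '[[[0,0,0.007],[0,0,0],-0.13],[[0,0,0.014],[0,0,0],-0.13],[[0,0,0.02],[0,0,0],-0.13]]'

```text
time: 14.05
eef_pos: [0.5746, 0.0582, 0.1393]
tcp_rot: [0.386, 0.922, 0.001, 0.002]
contact_force: [0.1, 0.1, 1.6]
opening: 0.439
```

```bash
python3 -c "
from h import *
rep('w16'); slip('w16')"
```

```text
t 14.05 pos [0.5746 0.0582 0.1393] yaw 2.3488 op 0.439 F [0.1 0.1 1.6] T [0.065 0.072 0.106] j6 -0.853 tau6 0.071
slip px -0.25 0.25 score 0.994
```

Emit:
arm_command --steps '[[[0,0,0.007],[0,0,0],-0.13],[[0,0,0.014],[0,0,0],-0.13],[[0,0,0.02],[0,0,0],-0.13]]'

```text
time: 14.48
eef_pos: [0.5746, 0.0582, 0.1393]
tcp_rot: [0.396, 0.918, 0.001, 0.002]
contact_force: [-0.4, -0.5, 1.4]
opening: 0.437
```

```bash
python3 -c "
from h import *
rep('w17'); slip('w17')"
```

```text
t 14.47 pos [0.5746 0.0582 0.1393] yaw 2.3283 op 0.437 F [-0.4 -0.5  1.4] T [0.036 0.028 0.061] j6 -0.833 tau6 0.064
slip px -0.125 0.25 score 0.995
```

Emit:
arm_command --steps '[[[0,0,0.007],[0,0,0],-0.13],[[0,0,0.014],[0,0,0],-0.13],[[0,0,0.02],[0,0,0],-0.13]]'

```text
time: 14.9
eef_pos: [0.5745, 0.0582, 0.1393]
tcp_rot: [0.405, 0.914, 0.001, 0.002]
contact_force: [-0.5, -0.0, 2.0]
opening: 0.435
```

```bash
python3 -c "
from h import *
rep('w18'); slip('w18')"
```

```text
t 14.9 pos [0.5745 0.0582 0.1393] yaw 2.3077 op 0.435 F [-0.5 -0.   2. ] T [0.061 0.096 0.115] j6 -0.812 tau6 0.061
slip px -0.125 0.25 score 0.995
```

Emit:
arm_command --steps '[[[0,0,0.007],[0,0,0],-0.13],[[0,0,0.014],[0,0,0],-0.13],[[0,0,0.02],[0,0,0],-0.13]]'

```text
time: 15.32
eef_pos: [0.5745, 0.0581, 0.1392]
tcp_rot: [0.414, 0.91, 0.001, 0.002]
contact_force: [-0.5, 0.2, 1.0]
opening: 0.437
```

```bash
python3 -c "
from h import *
rep('w19'); slip('w19')"
```

```text
t 15.32 pos [0.5745 0.0581 0.1392] yaw 2.2872 op 0.437 F [-0.5  0.2  1. ] T [0.033 0.121 0.121] j6 -0.792 tau6 0.063
slip px -0.125 0.25 score 0.995
```

Emit:
arm_command --steps '[[[0,0,0.007],[0,0,0],-0.13],[[0,0,0.014],[0,0,0],-0.13],[[0,0,0.02],[0,0,0],-0.13]]'

```text
time: 15.75
eef_pos: [0.5745, 0.0582, 0.1393]
tcp_rot: [0.424, 0.906, 0.001, 0.002]
contact_force: [-1.3, 0.1, 1.2]
opening: 0.437
```

```bash
python3 -c "
from h import *
rep('w20'); slip('w20')"
```

```text
t 15.75 pos [0.5745 0.0582 0.1393] yaw 2.2667 op 0.437 F [-1.3  0.1  1.2] T [-0.019  0.099  0.086] j6 -0.771 tau6 0.063
slip px -0.125 0.125 score 0.995
```

Emit:
arm_command --steps '[[[0,0,0.007],[0,0,0],-0.13],[[0,0,0.014],[0,0,0],-0.13],[[0,0,0.02],[0,0,0],-0.13]]'

```text
time: 16.18
eef_pos: [0.5745, 0.0581, 0.1393]
tcp_rot: [0.433, 0.901, 0.001, 0.001]
contact_force: [-1.0, 0.3, 2.4]
opening: 0.435
```

```bash
python3 -c "
from h import *
rep('w21'); slip('w21')"
```

```text
t 16.18 pos [0.5745 0.0581 0.1393] yaw 2.2461 op 0.435 F [-1.   0.3  2.4] T [-0.014  0.121  0.061] j6 -0.751 tau6 0.065
slip px -0.25 0.25 score 0.995
```

Emit:
arm_command --steps '[[[0,0,0.007],[0,0,0],-0.13],[[0,0,0.014],[0,0,0],-0.13],[[0,0,0.02],[0,0,0],-0.13]]'

```text
time: 16.6
eef_pos: [0.5745, 0.0581, 0.1393]
tcp_rot: [0.442, 0.897, 0.001, 0.001]
contact_force: [-1.3, 0.6, 2.1]
opening: 0.439
```

```bash
python3 -c "
from h import *
rep('w22'); slip('w22')"
```

```text
t 16.6 pos [0.5745 0.0581 0.1393] yaw 2.2257 op 0.439 F [-1.3  0.6  2.1] T [-0.045  0.158  0.119] j6 -0.73 tau6 0.066
slip px -0.25 0.25 score 0.995
```

Emit:
arm_command --steps '[[[0,0,0.007],[0,0,0],-0.13],[[0,0,0.014],[0,0,0],-0.13],[[0,0,0.02],[0,0,0],-0.13]]'

```text
time: 17.02
eef_pos: [0.5745, 0.0581, 0.1393]
tcp_rot: [0.451, 0.892, 0.001, 0.001]
contact_force: [-0.8, -1.1, 1.7]
opening: 0.435
```

```bash
python3 -c "
from h import *
rep('w23'); slip('w23')"
```

```text
t 17.02 pos [0.5745 0.0581 0.1393] yaw 2.2051 op 0.435 F [-0.8 -1.1  1.7] T [-0.083  0.127  0.03 ] j6 -0.71 tau6 0.069
slip px -0.25 0.25 score 0.994
```

27.9 now. I go on.

Emit:
arm_command --steps '[[[0,0,0.007],[0,0,0],-0.13],[[0,0,0.014],[0,0,0],-0.13],[[0,0,0.02],[0,0,0],-0.13]]'

```text
time: 17.45
eef_pos: [0.5745, 0.0581, 0.1393]
tcp_rot: [0.46, 0.888, 0.001, 0.001]
contact_force: [-1.3, -1.4, 1.8]
opening: 0.435
```

```bash
python3 -c "
from h import *
rep('w24'); slip('w24')"
```

```text
t 17.45 pos [0.5745 0.0581 0.1393] yaw 2.1846 op 0.435 F [-1.3 -1.4  1.8] T [-0.027  0.189  0.082] j6 -0.689 tau6 0.073
slip px -0.25 0.25 score 0.995
```

Emit:
arm_command --steps '[[[0,0,0.007],[0,0,0],-0.13],[[0,0,0.014],[0,0,0],-0.13],[[0,0,0.02],[0,0,0],-0.13]]'

```text
time: 17.88
eef_pos: [0.5744, 0.0581, 0.1392]
tcp_rot: [0.47, 0.883, 0.001, 0.001]
contact_force: [-0.8, -0.4, 1.2]
opening: 0.431
```

```bash
python3 -c "
from h import *
rep('w25'); slip('w25')"
```

```text
t 17.88 pos [0.5744 0.0581 0.1392] yaw 2.1641 op 0.431 F [-0.8 -0.4  1.2] T [-0.025  0.201  0.175] j6 -0.669 tau6 0.074
slip px -0.25 0.25 score 0.996
```

Emit:
arm_command --steps '[[[0,0,0.007],[0,0,0],-0.13],[[0,0,0.014],[0,0,0],-0.13],[[0,0,0.02],[0,0,0],-0.13]]'

```text
time: 18.3
eef_pos: [0.5744, 0.0581, 0.1393]
tcp_rot: [0.479, 0.878, 0.001, 0.001]
contact_force: [-0.5, 0.7, 1.7]
opening: 0.436
```

```bash
python3 -c "
from h import *
rep('w26'); slip('w26')"
```

```text
t 18.3 pos [0.5744 0.0581 0.1393] yaw 2.1435 op 0.436 F [-0.5  0.7  1.7] T [-0.023  0.185  0.092] j6 -0.648 tau6 0.076
slip px -0.25 0.25 score 0.994
```

Emit:
arm_command --steps '[[[0,0,0.007],[0,0,0],-0.13],[[0,0,0.014],[0,0,0],-0.13],[[0,0,0.02],[0,0,0],-0.13]]'

```text
time: 18.73
eef_pos: [0.5744, 0.058, 0.1393]
tcp_rot: [0.488, 0.873, 0.001, 0.001]
contact_force: [-1.8, -0.9, 1.9]
opening: 0.44
```

```bash
python3 -c "
from h import *
rep('w27'); slip('w27')"
```

```text
t 18.73 pos [0.5744 0.058  0.1393] yaw 2.123 op 0.44 F [-1.8 -0.9  1.9] T [-0.087  0.15   0.078] j6 -0.628 tau6 0.074
slip px -0.25 0.25 score 0.994
```

29.2 now. On.

Emit:
arm_command --steps '[[[0,0,0.007],[0,0,0],-0.13],[[0,0,0.014],[0,0,0],-0.13],[[0,0,0.02],[0,0,0],-0.13]]'

```text
time: 19.15
eef_pos: [0.5744, 0.058, 0.1393]
tcp_rot: [0.497, 0.868, 0.001, 0.001]
contact_force: [-1.4, -0.4, 2.1]
opening: 0.434
```

```bash
python3 -c "
from h import *
rep('w28'); slip('w28')"
```

```text
t 19.15 pos [0.5744 0.058  0.1393] yaw 2.1025 op 0.434 F [-1.4 -0.4  2.1] T [-0.112  0.149  0.063] j6 -0.607 tau6 0.065
slip px -0.25 0.25 score 0.994
```

Emit:
arm_command --steps '[[[0,0,0.007],[0,0,0],-0.13],[[0,0,0.014],[0,0,0],-0.13],[[0,0,0.02],[0,0,0],-0.13]]'

```text
time: 19.58
eef_pos: [0.5744, 0.058, 0.1393]
tcp_rot: [0.505, 0.863, 0.001, 0.001]
contact_force: [-1.6, -0.1, 2.3]
opening: 0.433
```

```bash
python3 -c "
from h import *
rep('w29'); slip('w29')"
```

```text
t 19.57 pos [0.5744 0.058  0.1393] yaw 2.0819 op 0.433 F [-1.6 -0.1  2.3] T [-0.062  0.196  0.096] j6 -0.586 tau6 0.052
slip px -0.25 0.25 score 0.995
```

Emit:
arm_command --steps '[[[0,0,0.007],[0,0,0],-0.13],[[0,0,0.014],[0,0,0],-0.13],[[0,0,0.02],[0,0,0],-0.13]]'

```text
time: 20.0
eef_pos: [0.5743, 0.058, 0.1393]
tcp_rot: [0.514, 0.858, 0.001, 0.001]
contact_force: [-1.3, -0.1, 2.5]
opening: 0.437
```

```bash
python3 -c "
from h import *
rep('w30'); slip('w30')"
```

```text
t 20.0 pos [0.5743 0.058  0.1393] yaw 2.0613 op 0.437 F [-1.3 -0.1  2.5] T [-0.089  0.232  0.061] j6 -0.566 tau6 0.039
slip px -0.125 0.25 score 0.995
```

Emit:
arm_command --steps '[[[0,0,0.007],[0,0,0],-0.13],[[0,0,0.014],[0,0,0],-0.13],[[0,0,0.02],[0,0,0],-0.13]]'

```text
time: 20.42
eef_pos: [0.5743, 0.058, 0.1393]
tcp_rot: [0.523, 0.852, 0.001, 0.001]
contact_force: [-1.5, 0.1, 2.5]
opening: 0.438
```

```bash
python3 -c "
from h import *
rep('w31'); slip('w31')"
```

```text
t 20.43 pos [0.5743 0.058  0.1393] yaw 2.0408 op 0.438 F [-1.5  0.1  2.5] T [0.007 0.221 0.073] j6 -0.545 tau6 0.027
slip px -0.125 0.25 score 0.996
```

Emit:
arm_command --steps '[[[0,0,0.007],[0,0,0],-0.13],[[0,0,0.014],[0,0,0],-0.13],[[0,0,0.02],[0,0,0],-0.13]]'

```text
time: 20.85
eef_pos: [0.5743, 0.058, 0.1393]
tcp_rot: [0.532, 0.847, 0.001, 0.001]
contact_force: [-1.7, -0.5, 2.6]
opening: 0.433
```

```bash
python3 -c "
from h import *
rep('w32'); slip('w32')"
```

```text
t 20.85 pos [0.5743 0.058  0.1393] yaw 2.0202 op 0.433 F [-1.7 -0.5  2.6] T [-0.081  0.232  0.077] j6 -0.525 tau6 0.011
slip px 0.0 0.25 score 0.995
```

Emit:
arm_command --steps '[[[0,0,0.007],[0,0,0],-0.13],[[0,0,0.014],[0,0,0],-0.13],[[0,0,0.02],[0,0,0],-0.13]]'

```text
time: 21.28
eef_pos: [0.5743, 0.058, 0.1392]
tcp_rot: [0.54, 0.841, 0.001, 0.001]
contact_force: [-1.3, -0.7, 2.0]
opening: 0.435
```

```bash
python3 -c "
from h import *
rep('w33'); slip('w33')"
```

```text
t 21.27 pos [0.5743 0.058  0.1392] yaw 1.9997 op 0.435 F [-1.3 -0.7  2. ] T [-0.074  0.289  0.089] j6 -0.504 tau6 -0.004
slip px 0.0 0.25 score 0.996
```

Emit:
arm_command --steps '[[[0,0,0.007],[0,0,0],-0.13],[[0,0,0.014],[0,0,0],-0.13],[[0,0,0.02],[0,0,0],-0.13]]'

```text
time: 21.7
eef_pos: [0.5743, 0.058, 0.1392]
tcp_rot: [0.549, 0.836, 0.001, 0.001]
contact_force: [-0.8, -0.7, 2.0]
opening: 0.438
```

```bash
python3 -c "
from h import *
rep('w34'); slip('w34')"
```

```text
t 21.7 pos [0.5743 0.058  0.1392] yaw 1.9792 op 0.438 F [-0.8 -0.7  2. ] T [-0.13   0.228  0.047] j6 -0.484 tau6 0.017
slip px 0.0 0.25 score 0.995
```

Emit:
arm_command --steps '[[[0,0,0.007],[0,0,0],-0.13],[[0,0,0.014],[0,0,0],-0.13],[[0,0,0.02],[0,0,0],-0.13]]'

```text
time: 22.12
eef_pos: [0.5742, 0.058, 0.1392]
tcp_rot: [0.558, 0.83, 0.001, 0.001]
contact_force: [-1.4, -0.9, 3.0]
opening: 0.436
```

```bash
python3 -c "
from h import *
rep('w35'); slip('w35')"
```

```text
t 22.12 pos [0.5742 0.058  0.1392] yaw 1.9588 op 0.436 F [-1.4 -0.9  3. ] T [-0.132  0.245  0.036] j6 -0.463 tau6 0.038
slip px -0.125 0.25 score 0.996
```

View pics/w35c.png

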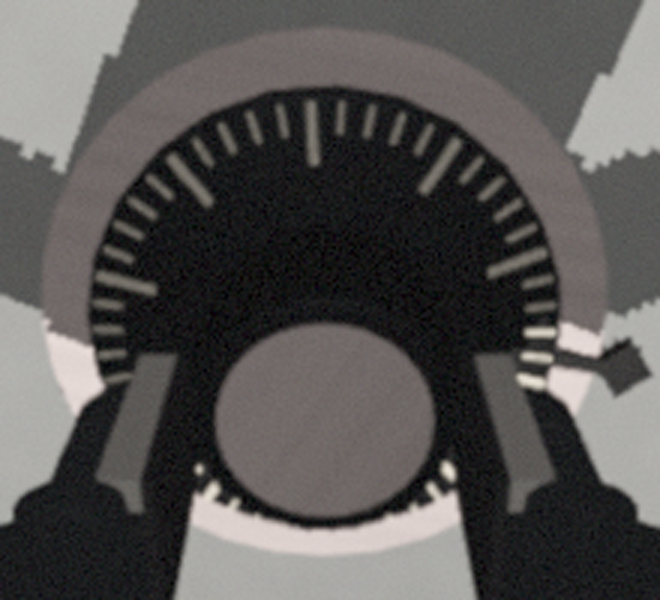

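The index at (560,357) points at the tick four below the 40 tick, which is 32. That agrees with 31.8 from the turned angle. The stop is still to come.

Emit:
arm_command --steps '[[[0,0,0.007],[0,0,0],-0.13],[[0,0,0.014],[0,0,0],-0.13],[[0,0,0.02],[0,0,0],-0.13]]'

```text
time: 22.55
eef_pos: [0.5742, 0.058, 0.1392]
tcp_rot: [0.566, 0.824, 0.001, 0.001]
contact_force: [-1.2, -0.2, 2.0]
opening: 0.434
```

```bash
python3 -c "
from h import *
rep('w36'); slip('w36')"
```

```text
t 22.55 pos [0.5742 0.058  0.1392] yaw 1.9382 op 0.434 F [-1.2 -0.2  2. ] T [-0.135  0.305  0.128] j6 -0.443 tau6 0.038
slip px -0.125 0.25 score 0.996
```

Emit:
arm_command --steps '[[[0,0,0.007],[0,0,0],-0.13],[[0,0,0.014],[0,0,0],-0.13],[[0,0,0.02],[0,0,0],-0.13]]'

```text
time: 22.98
eef_pos: [0.5742, 0.058, 0.1393]
tcp_rot: [0.574, 0.819, 0.001, 0.001]
contact_force: [-1.7, -0.9, 1.9]
opening: 0.434
```

```bash
python3 -c "
from h import *
rep('w37'); slip('w37')"
```

```text
t 22.98 pos [0.5742 0.058  0.1393] yaw 1.9179 op 0.434 F [-1.7 -0.9  1.9] T [-0.05   0.319  0.093] j6 -0.422 tau6 0.104
slip px -0.375 0.375 score 0.995
```

Emit:
arm_command --steps '[[[0,0,0.007],[0,0,0],-0.13],[[0,0,0.014],[0,0,0],-0.13],[[0,0,0.02],[0,0,0],-0.13]]'

```text
time: 23.4
eef_pos: [0.5742, 0.0579, 0.1392]
tcp_rot: [0.583, 0.813, 0.001, 0.001]
contact_force: [-1.4, -2.0, 3.4]
opening: 0.434
```

```bash
python3 -c "
from h import *
rep('w38'); slip('w38')"
```

```text
t 23.4 pos [0.5742 0.0579 0.1392] yaw 1.8976 op 0.434 F [-1.4 -2.   3.4] T [-0.194  0.307  0.195] j6 -0.402 tau6 0.16
slip px -1.125 0.125 score 0.994
```

Emit:
arm_command --steps '[[[0,0,0.007],[0,0,0],-0.13],[[0,0,0.014],[0,0,0],-0.13],[[0,0,0.02],[0,0,0],-0.13]]'

```text
time: 23.82
eef_pos: [0.5743, 0.0575, 0.1392]
tcp_rot: [0.591, 0.807, 0.0, 0.001]
contact_force: [-1.6, -1.7, 1.1]
opening: 0.438
```

```bash
python3 -c "
from h import *
rep('w39'); slip('w39')"
```

```text
t 23.82 pos [0.5743 0.0575 0.1392] yaw 1.8772 op 0.438 F [-1.6 -1.7  1.1] T [-0.417  0.255  0.16 ] j6 -0.381 tau6 0.148
slip px -2.5 -0.5 score 0.987
```

Past 32.4 the ticks stay behind while the fingers go on (slip -0.4, -1.1, -2.5 px) and the joint-6 torque doubles from 0.07 to 0.15 N m. The dial is against its stop and only the light grip slipped. I let go, lift and go over the bow handle.

Emit:
arm_command --steps '[[[0,0,0],[0,0,0],0.2],[[0,0,0],[0,0,0],0.6],[[0,0,0],[0,0,0],1],[[0,0,0],[0,0,-0.03],1],[[0,0,0],[0,0,-0.08],1],[[0,0,0],[0,0,-0.13],1],[[0,0,0],[0,0,-0.15],1]]'

```text
time: 24.75
eef_pos: [0.5753, 0.0578, 0.2934]
tcp_rot: [0.591, 0.807, 0.002, 0.004]
contact_force: [0.2, -0.4, 0.7]
opening: 0.997
```

```bash
python3 - <<'E'
from h import *
rep('w40'); print(delta([.49,-.11,.30],3.06))
E
```

```text
t 24.75 pos [0.5753 0.0578 0.2934] yaw 1.8769 op 0.997 F [ 0.2 -0.4  0.7] T [-0.018 -0.034 -0.025] j6 -0.381 tau6 0.0
(array([ 0.0062,  0.01  , -1.183 ]), array([-0.1341, -0.1323, -0.006 ]))
```

View pics/w40c.png

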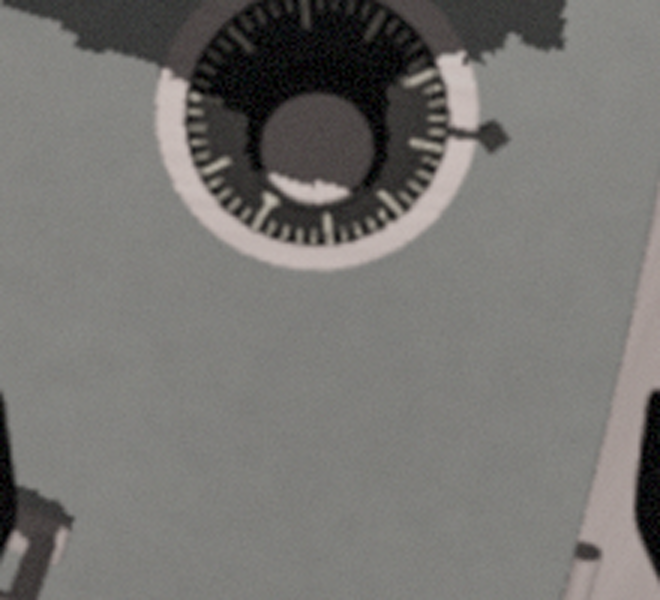

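The dial now reads about 32: the index at (460,130) is one short tick past the long 30 tick at (425,145). Next I move over the handle.

Emit:
arm_command --steps '[[[0,0,-0.17],[-0.02,-0.02,-0.006],1],[[0,0,-0.34],[-0.04,-0.04,-0.006],1],[[0,0,-0.51],[-0.06,-0.06,-0.006],1],[[0,0,-0.68],[-0.08,-0.08,-0.006],1],[[0,0,-0.85],[-0.1,-0.1,-0.006],1],[[0.003,0.005,-1.02],[-0.12,-0.12,-0.006],1],[[0.006,0.01,-1.183],[-0.134,-0.132,-0.006],1],[[0.006,0.01,-1.183],[-0.134,-0.132,-0.006],1],[[0.006,0.01,-1.183],[-0.134,-0.132,-0.006],1]]'

```text
time: 25.92
eef_pos: [0.49, -0.1092, 0.2987]
tcp_rot: [0.042, 0.999, 0.001, -0.001]
contact_force: [-0.6, -0.0, -0.0]
opening: 0.999
```

```bash
python3 - <<'E'
from h import *
rep('w41'); c=read_camera("wrist"); s=get_state()
x=[.568,-.018,.19]
print(wproj(c,[[.491,-.1105,.181],[.491,-.1105,.187],[.491,-.1105,.129]],s))
E
```

```text
t 25.93 pos [ 0.49   -0.1092  0.2987] yaw 3.0577 op 0.999 F [-0.6 -0.  -0. ] T [ 0.013 -0.053  0.047] j6 -1.909 tau6 0.004
[[316.73799193 234.78211173]
 [316.71508476 236.73649577]
 [316.90494847 220.60483349]]
```

View pics/w41.png

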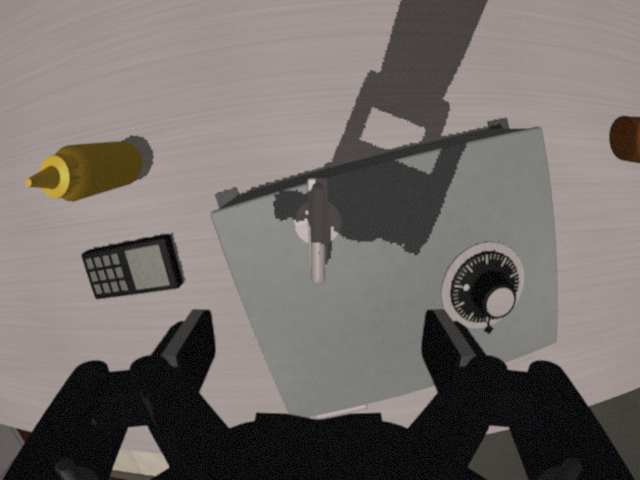

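The bar runs upright in the picture from (317,180) to (318,282), so it lies along the tool's x axis. Now its ends in the world.

```bash
python3 - <<'E'
from h import *
c=read_camera("wrist"); s=get_state()
cv2.imwrite("pics/w41b.png",cv2.resize(c["frame"][165:300,260:380,::-1],None,fx=4,fy=4,interpolation=cv2.INTER_CUBIC))
a,b=wpix2plane(c,317.5,180,s,.185),wpix2plane(c,318,282,s,.185)
print(a,b,(a+b)/2,np.arctan2(*(b-a)[[1,0]]),np.linalg.norm(a-b)); 
E
```

```text
[ 0.4473429  -0.10631418  0.185     ] [ 0.52982946 -0.11269246  0.185     ] [ 0.48858618 -0.10950332  0.185     ] -0.07717157639480592 0.0827327937938683
```

View pics/w41b.png

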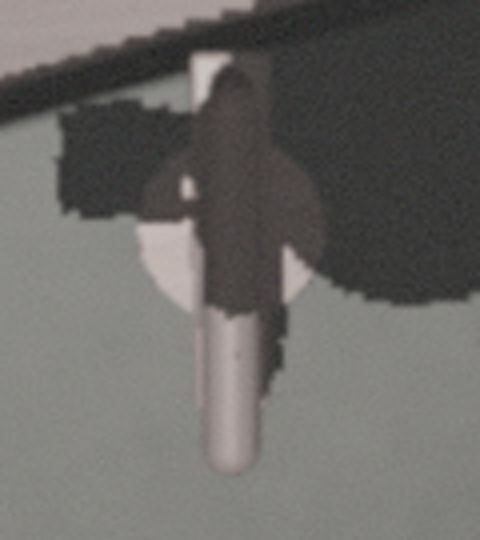

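```bash
python3 - <<'E'
from h import *
print(delta([.4895,-.11,.160],3.064))
E
```

```text
(array([ 0.0006, -0.0005, -0.0041]), array([ 0.0007, -0.0011,  0.1396]))
```

Emit:
arm_command --steps '[[[0,0,0],[0.0005,-0.001,0.05],1],[[0,0,-0.004],[0.0005,-0.001,0.1],1],[[0,0,-0.004],[0.0005,-0.001,0.125],1],[[0,0,-0.004],[0.0005,-0.001,0.138],0.5],[[0,0,-0.004],[0.0005,-0.001,0.14],0],[[0,0,-0.004],[0.0005,-0.001,0.14],-0.4],[[0,0,-0.004],[0.0005,-0.001,0.14],-0.6]]' --force 40

```text
time: 26.95
eef_pos: [0.4906, -0.1103, 0.1611]
tcp_rot: [0.039, 0.999, -0.0, 0.001]
contact_force: [0.3, 1.3, -0.2]
opening: 0.201
```

Emit:
arm_command --steps '[[[0,0,0],[0,0,0],-0.8],[[0,0,0],[0,0,0],-1],[[0,0,0],[0,0,0],-1]]' --force 40

```text
time: 27.32
eef_pos: [0.4914, -0.1102, 0.1624]
tcp_rot: [0.039, 0.999, -0.0, 0.002]
contact_force: [0.7, 1.6, 5.7]
opening: -0.001
```

```bash
python3 -c "
from h import *
rep('w42')"
```

```text
t 27.32 pos [ 0.4914 -0.1102  0.1624] yaw 3.0637 op -0.001 F [0.7 1.6 5.7] T [ 0.467 -0.001  0.025] j6 -1.917 tau6 -0.0
```

View pics/w42.png

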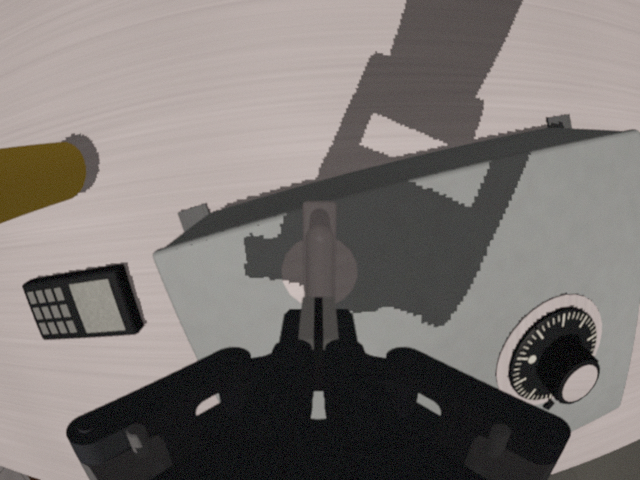

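The opening reads 0 although a 12 mm bar should lie between the fingers, which doesn't fit. I'll look closer.

```bash
python3 - <<'E'
from h import *
a=cv2.imread("pics/w42.png")[190:430,220:420]
cv2.imwrite("pics/w42c.png",cv2.resize(a,None,fx=2.5,fy=2.5,interpolation=cv2.INTER_CUBIC))
c=read_camera("scene"); cv2.imwrite("pics/s1.png",cv2.resize(c["frame"][100:260,200:420,::-1],None,fx=3.5,fy=3.5,interpolation=cv2.INTER_CUBIC))
rep()
E
```

```text
t 27.43 pos [ 0.4914 -0.1102  0.1623] yaw 3.0638 op 0.006 F [-0.7  2.6  5.2] T [0.463 0.018 0.023] j6 -1.917 tau6 -0.001
```

View pics/w42c.png

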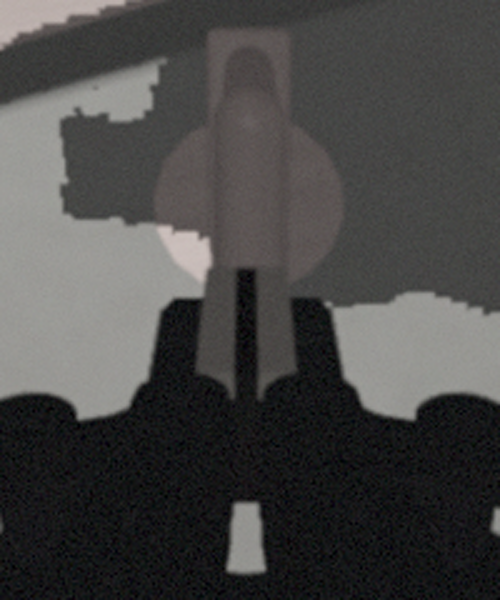

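View pics/s1.png

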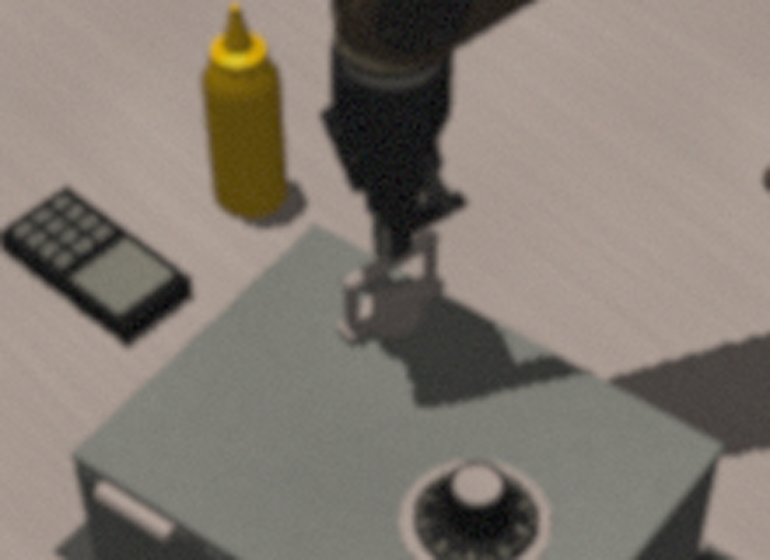

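```bash
python3 - <<'E'
from h import *
c=read_camera("wrist"); s=get_state()
Rt=R.from_quat(s["tcp_rot"])
def t(p): return s["eef_pos"]+Rt.apply(p)
for p in ([.011,0,0],[.011,.006,0],[.011,-.006,0],[.011,0,-.019],[.011,.006,-.019],[.011,.006,-.04],[0.0,0,0]):
    q=wproj(c,t(p),s)[0]; print(p,(q-[220,190])*2.5)
q=wproj(c,[[.4475,-.1063,.187],[.5298,-.1127,.187],[.489,-.1097,.187]],s); print((q-[220,190])*2.5)
for z in (.16,.17,.18,.187,.195): print(z,wpix2plane(c,220+250/2.5,190+50/2.5,s,z))
E
```

```text
[0.011, 0, 0] [247.09865428 208.55370249]
[0.011, 0.006, 0] [278.37533387 208.52930139]
[0.011, -0.006, 0] [215.81822867 208.53037016]
[0.011, 0, -0.019] [247.27961773 247.36175443]
[0.011, 0.006, -0.019] [282.02905122 247.31169723]
[0.011, 0.006, -0.04] [287.06104819 301.29296951]
[0.0, 0, 0] [247.05933894 260.98409643]
[[250.54728037  66.90137291]
 [249.65128941 495.1000086 ]
 [249.1298967  307.15281654]]
0.16 [ 0.45011997 -0.10646108  0.16      ]
0.17 [ 0.44815382 -0.10635668  0.17      ]
0.18 [ 0.44618766 -0.10625229  0.18      ]
0.187 [ 0.44481135 -0.10617921  0.187     ]
0.195 [ 0.44323843 -0.10609569  0.195     ]
```

```bash
python3 - <<'E'
from h import *
c=read_camera("wrist"); s=get_state()
Rt=R.from_quat(s["tcp_rot"])
def t(p): return s["eef_pos"]+Rt.apply(p)
for d in (0,-.013,-.026,-.039):
  for y in (.0425,): print(d,wproj(c,t([.011,y,d]),s)[0],wproj(c,t([-.011,y,d]),s)[0])
E
```

```text
0 [405.83485218 272.95669967] [402.17914902 313.24935278]
-0.013 [412.02638056 282.93577931] [407.65958616 325.34173489]
-0.026 [419.07643726 294.39408546] [413.80645224 339.02880602]
-0.039 [427.153112   307.64928184] [420.7237283  354.59395269]
```

The fingers closed on top of the bar. Visually the tips end about 26 mm short of the stated TCP (image row 265 in the crop instead of 208), and the tool feels 5 N upwards. I'll open, go 21 mm lower (still 12 mm above the lid by the stated TCP) and close again.

Emit:
arm_command --steps '[[[0,0,0],[0,0,-0.005],0],[[0,0,0],[0,0,-0.005],0],[[0,0,0],[-0.0015,0,0],0],[[0,0,0],[-0.0015,0,0.01],0],[[0,0,0],[-0.0015,0,0.018],0],[[0,0,0],[-0.0015,0,0.021],0],[[0,0,0],[-0.0015,0,0.021],0]]'

```text
time: 28.4
eef_pos: [0.4927, -0.1102, 0.1408]
tcp_rot: [0.039, 0.999, 0.0, 0.002]
contact_force: [-0.2, 0.1, 0.2]
opening: 0.504
```

Emit:
arm_command --steps '[[[0,0,0],[0,0,0],-0.4],[[0,0,0],[0,0,0],-0.7],[[0,0,0],[0,0,0],-0.9],[[0,0,0],[0,0,0],-0.9]]' --force 40

```text
time: 28.9
eef_pos: [0.493, -0.1098, 0.1413]
tcp_rot: [0.039, 0.999, 0.0, 0.002]
contact_force: [0.4, 2.4, 2.5]
opening: 0.123
```

```bash
python3 -c "
from h import *
rep('w43')
a=cv2.imread('pics/w43.png')[190:430,220:420]
cv2.imwrite('pics/w43c.png',cv2.resize(a,None,fx=2.5,fy=2.5,interpolation=cv2.INTER_CUBIC))
"
```

```text
t 28.9 pos [ 0.493  -0.1098  0.1413] yaw 3.0637 op 0.123 F [0.4 2.4 2.5] T [ 0.501 -0.003 -0.054] j6 -1.916 tau6 -0.01
```

View pics/w43c.png

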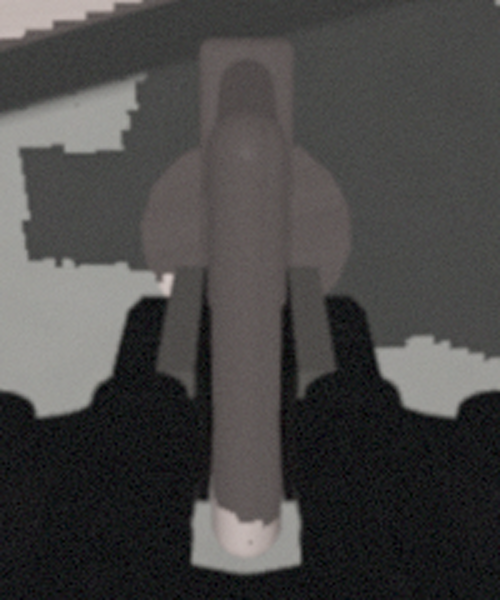

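The bar now lies between the pads (opening 0.12, or about 10.5 mm). I turn gently, checking the torque past the 0.06 rad that a locked handle allows.

Emit:
arm_command --steps '[[[0,0,0],[0,0,0],-1],[[0,0,0],[0,0,0],-1],[[0,0,0.02],[0,0,0],-1],[[0,0,0.04],[0,0,0],-1]]' --force 60

```text
time: 29.45
eef_pos: [0.4929, -0.1098, 0.1413]
tcp_rot: [0.059, 0.998, 0.0, 0.002]
contact_force: [0.8, 2.1, 1.7]
opening: 0.115
```

```bash
python3 -c "
from h import *
rep()"
```

```text
t 29.45 pos [ 0.4929 -0.1098  0.1413] yaw 3.0226 op 0.115 F [0.8 2.1 1.7] T [0.341 0.049 0.073] j6 -1.874 tau6 0.033
```

Emit:
arm_command --steps '[[[0,0,0.008],[0,0,0],-1],[[0,0,0.015],[0,0,0],-1]]'

```text
time: 29.7
eef_pos: [0.493, -0.1098, 0.1413]
tcp_rot: [0.067, 0.998, 0.0, 0.002]
contact_force: [0.1, 2.2, 2.3]
opening: 0.117
```

```bash
python3 -c "
from h import *
rep()"
```

```text
t 29.7 pos [ 0.493  -0.1098  0.1413] yaw 3.0073 op 0.117 F [0.1 2.2 2.3] T [0.394 0.078 0.108] j6 -1.859 tau6 0.093
```

Emit:
arm_command --steps '[[[0,0,0.006],[0,0,0],-1],[[0,0,0.012],[0,0,0],-1]]'

```text
time: 29.95
eef_pos: [0.4929, -0.1098, 0.1413]
tcp_rot: [0.073, 0.997, 0.0, 0.002]
contact_force: [0.3, 3.0, 2.0]
opening: 0.118
```

```bash
python3 -c "
from h import *
rep()"
```

```text
t 29.95 pos [ 0.4929 -0.1098  0.1413] yaw 2.995 op 0.118 F [0.3 3.  2. ] T [0.359 0.048 0.105] j6 -1.847 tau6 0.094
```

Emit:
arm_command --steps '[[[0,0,0.006],[0,0,0],-1],[[0,0,0.012],[0,0,0],-1]]'

```text
time: 30.2
eef_pos: [0.493, -0.1098, 0.1413]
tcp_rot: [0.079, 0.997, 0.0, 0.002]
contact_force: [-0.6, 2.2, 2.6]
opening: 0.117
```

```bash
python3 -c "
from h import *
rep('w44')
a=cv2.imread('pics/w44.png')[190:430,220:420]
cv2.imwrite('pics/w44c.png',cv2.resize(a,None,fx=2.5,fy=2.5,interpolation=cv2.INTER_CUBIC))"
```

```text
t 30.2 pos [ 0.493  -0.1098  0.1413] yaw 2.9825 op 0.117 F [-0.6  2.2  2.6] T [0.336 0.05  0.112] j6 -1.834 tau6 0.094
```

View pics/w44c.png

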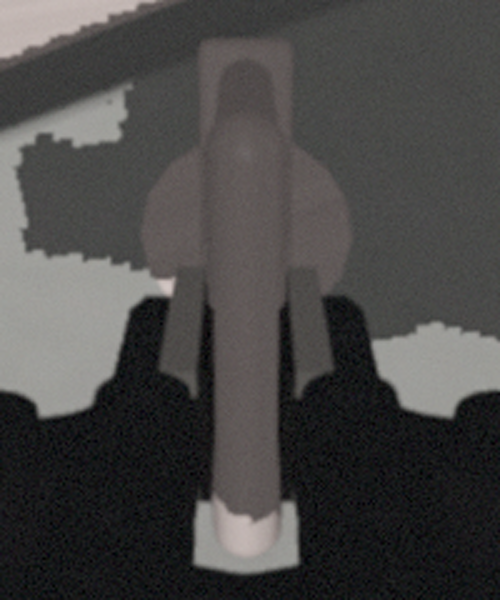

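After 0.081 rad the bar still lines up with the fingers and the torque is steady at 0.09 N m, so the lock is open. I turn on.

Emit:
arm_command --steps '[[[0,0,0.03],[0,0,0],-1],[[0,0,0.07],[0,0,0],-1],[[0,0,0.13],[0,-0.0005,0],-1],[[0,0,0.19],[0,-0.0005,0],-1],[[0,0,0.25],[0,-0.0007,0],-1],[[0,0,0.31],[0,-0.001,0],-1]]'

```text
time: 31.0
eef_pos: [0.4929, -0.11, 0.1413]
tcp_rot: [0.234, 0.972, 0.002, 0.002]
contact_force: [0.4, 5.4, 2.3]
opening: 0.117
```

```bash
python3 -c "
from h import *
rep()"
```

```text
t 31.0 pos [ 0.4929 -0.11    0.1413] yaw 2.6691 op 0.117 F [0.4 5.4 2.3] T [ 0.725 -0.025  0.103] j6 -1.523 tau6 -0.131
```

Emit:
arm_command --steps '[[[0,0,0.07],[0,0,0],-1],[[0,0,0.14],[0,-0.0004,0],-1],[[0,0,0.21],[0,-0.0006,0],-1],[[0,0,0.28],[0,-0.0008,0],-1],[[0,0,0.35],[0,-0.001,0],-1],[[0,0,0.42],[0,-0.001,0],-1],[[0,0,0.49],[0,-0.001,0],-1]]'

```text
time: 31.88
eef_pos: [0.4928, -0.11, 0.1413]
tcp_rot: [0.464, 0.886, 0.003, 0.001]
contact_force: [0.8, 4.3, 1.4]
opening: 0.116
```

```bash
python3 -c "
from h import *
rep('w45')"
```

```text
t 31.88 pos [ 0.4928 -0.11    0.1413] yaw 2.1755 op 0.116 F [0.8 4.3 1.4] T [ 0.675 -0.158  0.165] j6 -1.032 tau6 -0.175
```

View pics/w45.png

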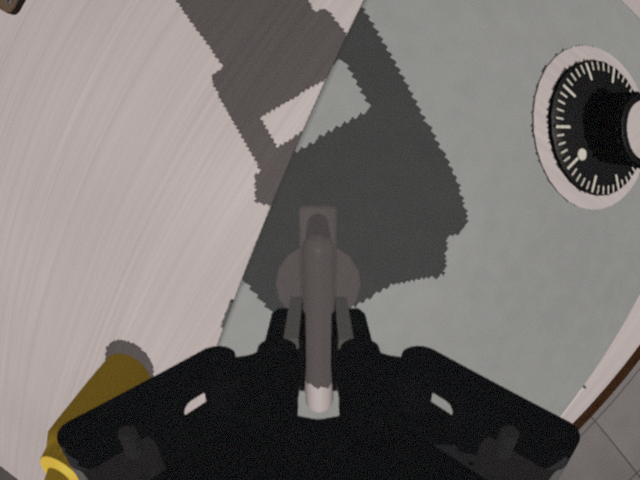

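The handle turns with the fingers (0.89 rad so far) and the bar is still straight in the grip. Now the rest.

Emit:
arm_command --steps '[[[0,0,0.07],[0,0,0],-1],[[0,0,0.14],[0,-0.0004,0],-1],[[0,0,0.21],[0,-0.0006,0],-1],[[0,0,0.28],[0,-0.0008,0],-1],[[0,0,0.34],[0,-0.001,0],-1],[[0,0,0.38],[0,-0.001,0],-1]]'

```text
time: 32.67
eef_pos: [0.4927, -0.1101, 0.1413]
tcp_rot: [0.625, 0.781, 0.004, 0.001]
contact_force: [2.9, 4.5, 0.4]
opening: 0.116
```

```bash
python3 -c "
from h import *
rep()"
```

```text
t 32.67 pos [ 0.4927 -0.1101  0.1413] yaw 1.7923 op 0.116 F [2.9 4.5 0.4] T [ 0.73  -0.377  0.062] j6 -0.651 tau6 -0.03
```

Emit:
arm_command --steps '[[[0,0,0.01],[0,0,0],-1],[[0,0,0.02],[0,0,0],-1]]'

```text
time: 32.92
eef_pos: [0.4927, -0.11, 0.1413]
tcp_rot: [0.632, 0.775, 0.004, 0.001]
contact_force: [1.0, 2.8, 1.5]
opening: 0.12
```

```bash
python3 -c "
from h import *
rep()"
```

```text
t 32.92 pos [ 0.4927 -0.11    0.1413] yaw 1.7723 op 0.12 F [1.  2.8 1.5] T [ 0.513 -0.092  0.157] j6 -0.631 tau6 0.078
```

Emit:
arm_command --steps '[[[0,0,0.01],[0,0,0],-1],[[0,0,0.02],[0,0,0],-1]]'

```text
time: 33.17
eef_pos: [0.4927, -0.11, 0.1413]
tcp_rot: [0.64, 0.768, 0.004, 0.001]
contact_force: [0.5, 3.9, 0.5]
opening: 0.117
```

```bash
python3 -c "
from h import *
rep('w46')"
```

```text
t 33.17 pos [ 0.4927 -0.11    0.1413] yaw 1.7521 op 0.117 F [0.5 3.9 0.5] T [ 0.495 -0.104  0.295] j6 -0.611 tau6 0.206
```

View pics/w46.png

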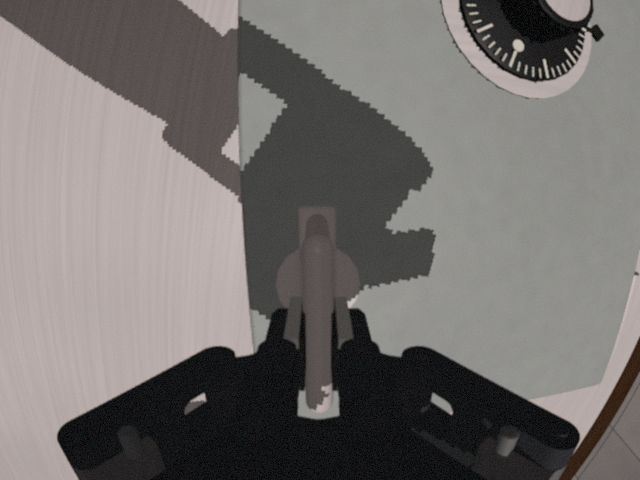

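The handle has turned 1.31 rad and the torque has risen (0.06 to 0.30 N m), so it is fully over. Now I lift the lid along its arc about the hinge.

Emit:
arm_command --steps '[[[0,0,0],[0,0,0],-1],[[0,0,0],[0,0.001,-0.004],-1],[[0,0,0],[0,0.0035,-0.011],-1],[[0,0,0],[0,0.0073,-0.022],-1],[[0,0,0],[0,0.012,-0.033],-1],[[0,0,0],[0,0.0168,-0.0433],-1]]' --force 40

```text
time: 33.98
eef_pos: [0.5086, -0.1069, 0.1851]
tcp_rot: [0.64, 0.768, 0.004, 0.0]
contact_force: [1.4, 1.4, -7.6]
opening: 0.116
```

```bash
python3 -c "
from h import *
rep('w47'); c=read_camera('scene'); cv2.imwrite('pics/s2.png',cv2.resize(c['frame'][80:340,180:440,::-1],None,fx=2.2,fy=2.2,interpolation=cv2.INTER_CUBIC))"
```

```text
t 33.98 pos [ 0.5086 -0.1069  0.1851] yaw 1.7519 op 0.116 F [ 1.4  1.4 -7.6] T [ 0.228 -0.08   0.137] j6 -0.591 tau6 0.127
```

View pics/s2.png

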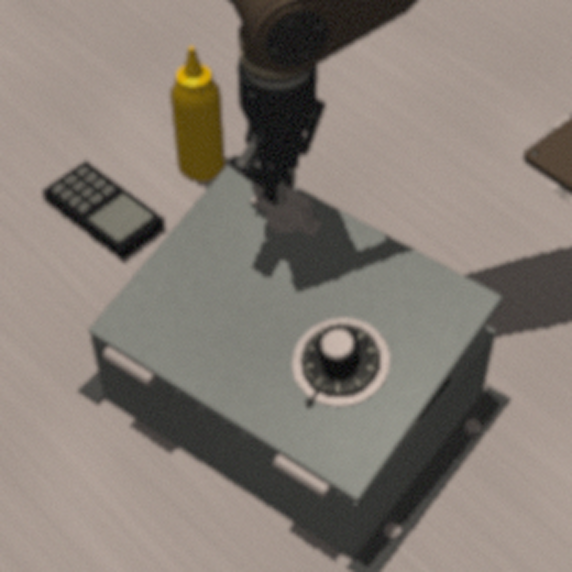

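The lid is rising: a gap shows at (440,400), and the vertical load is 7.6 N. I carry on to about 0.65 rad.

Emit:
arm_command --steps '[[[0,0,0],[0,0.0055,-0.01],-1],[[0,0,0],[0,0.0115,-0.02],-1],[[0,0,0],[0,0.018,-0.0295],-1],[[0,0,0],[0,0.025,-0.039],-1],[[0,0,0],[0,0.0325,-0.048],-1],[[0,0,0],[0,0.0403,-0.0565],-1],[[0,0,0],[0,0.0487,-0.0646],-1],[[0,0,0],[0,0.0573,-0.0724],-1],[[0,0,0],[0,0.0664,-0.0797],-1],[[0,0,0],[0,0.0664,-0.0797],-1]]'

```text
time: 35.33
eef_pos: [0.5758, -0.0939, 0.2692]
tcp_rot: [0.64, 0.768, 0.007, 0.001]
contact_force: [-0.6, 6.3, -2.8]
opening: 0.112
```

```bash
python3 -c "
from h import *
rep('w48'); c=read_camera('scene'); cv2.imwrite('pics/s3.png',cv2.resize(c['frame'][80:340,180:440,::-1],None,fx=2.2,fy=2.2,interpolation=cv2.INTER_CUBIC))"
```

```text
t 35.33 pos [ 0.5758 -0.0939  0.2692] yaw 1.7526 op 0.112 F [-0.6  6.3 -2.8] T [0.936 0.366 0.111] j6 -0.526 tau6 0.081
```

View pics/s3.png

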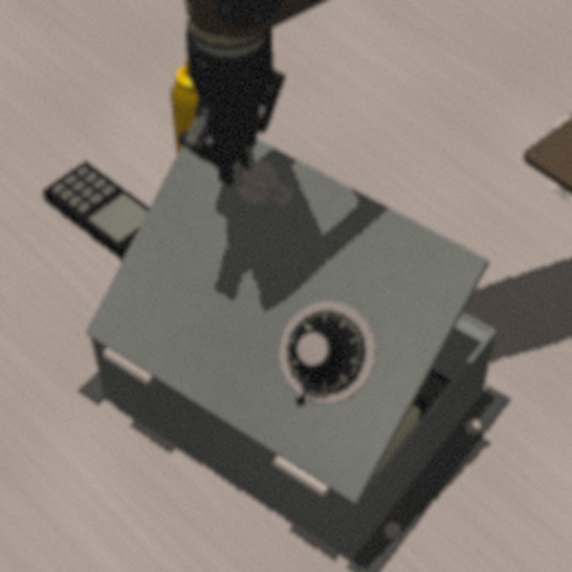

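View pics/w48.png

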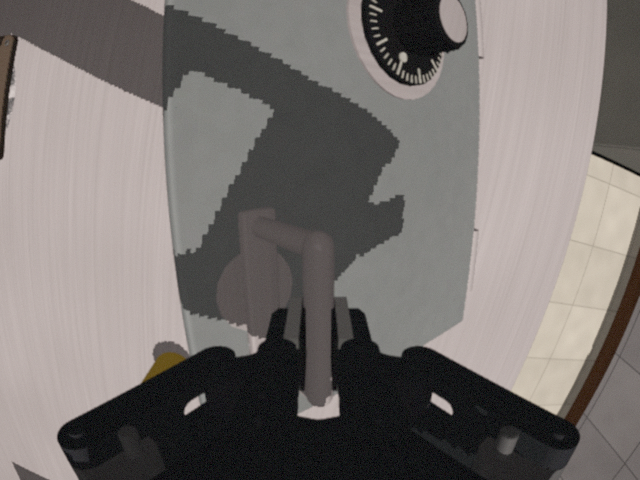

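The lid stands about 0.65 to 0.68 rad open, with the bar still in the fingers (rolled, at (318,320)). I let go a little way and withdraw straight up.

Emit:
arm_command --steps '[[[0,0,0],[0,0,0],-0.6],[[0,0,0],[0,0,0],-0.3],[[0,0,0],[0,0,0],-0.2],[[0,0,0],[0,0,-0.01],-0.2],[[0,0,0],[0,0,-0.03],-0.2],[[0,0,0],[0,0,-0.06],-0.2],[[0,0,0],[0,-0.02,-0.1],-0.2],[[0,0,0],[0,-0.06,-0.13],-0.2],[[0,0,0],[0,-0.08,-0.14],-0.2],[[0,0,0],[0,-0.08,-0.14],-0.2]]'

```text
time: 36.67
eef_pos: [0.4953, -0.11, 0.4118]
tcp_rot: [0.64, 0.768, 0.008, 0.005]
contact_force: [1.3, 0.3, -0.6]
opening: 0.401
```

```bash
python3 -c "
from h import *
rep('w49'); c=read_camera('scene'); cv2.imwrite('pics/s4.png',cv2.resize(c['frame'][80:340,180:440,::-1],None,fx=2.2,fy=2.2,interpolation=cv2.INTER_CUBIC)); c=read_camera('top');cv2.imwrite('pics/t4.png',c['frame'][:,:,::-1])"
```

```text
t 36.67 pos [ 0.4953 -0.11    0.4118] yaw 1.7515 op 0.401 F [ 1.3  0.3 -0.6] T [0.063 0.    0.002] j6 -0.606 tau6 -0.029
```

View pics/s4.png

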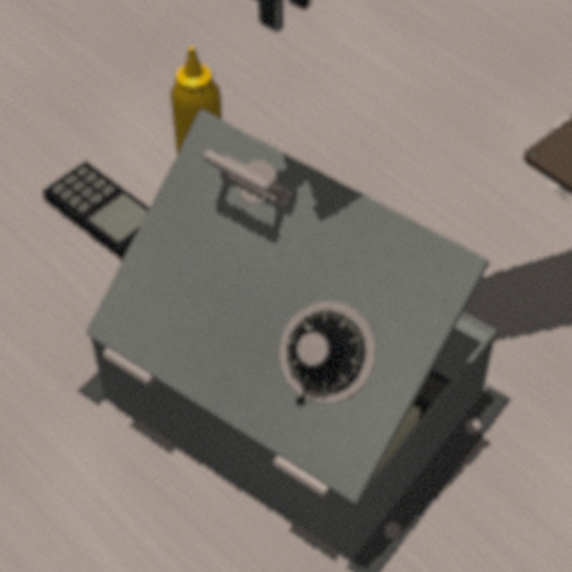

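View pics/t4.png

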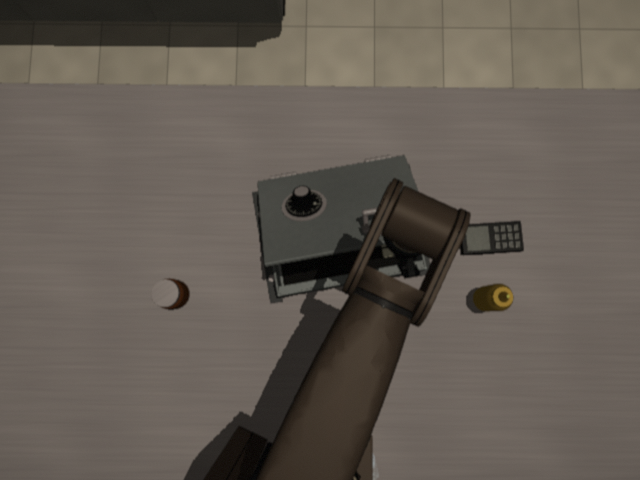

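View pics/w49.png

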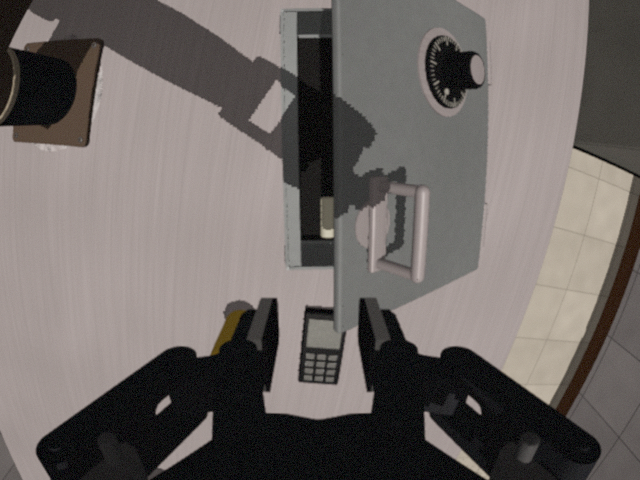

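The lid stands by itself where it was left: the corner is at (488,262) in both scene crops. The bar is parallel to the hinge, and the bottle, terminal and jar are where they were. One angle check, then I hand in.

```bash
python3 - <<'E'
from h import *
c=read_camera("scene"); x=np.load("safe.npy")
def W(p): 
    k,s=np.cos(x[2]),np.sin(x[2]); return [x[0]+k*p[0]-s*p[1],x[1]+s*p[0]+k*p[1],p[2]]
print("seen",(180+488/2.2,80+262/2.2),(180+200/2.2,80+110/2.2))
for t in (.4,.5,.6,.65,.7,.8):
    f=lambda y:W([.13-.26*np.cos(t)+.01*np.sin(t),y,.119+.26*np.sin(t)+.01*np.cos(t)])
    print(t,proj(c,[f(.17),f(-.17)]).round(1).tolist())
sign_off()
E
```

```text
seen (401.8181818181818, 199.09090909090907) (270.9090909090909, 130.0)
0.4 [[407.0, 205.1], [282.7, 139.5]]
0.5 [[405.5, 201.7], [279.0, 135.2]]
0.6 [[403.2, 199.2], [274.5, 131.6]]
0.65 [[401.8, 198.3], [272.0, 130.2]]
0.7 [[400.2, 197.7], [269.3, 128.9]]
0.8 [[396.5, 197.3], [263.4, 127.3]]
the job is handed in; nothing more can be done
```

The safe is open and the job is handed in, at about 37 s of the 72 s allowed; `sign_off()` gave no verdict.

- **Dial:** I turned it right from 30 to 42 and left to 18, then right to its stop. By turned angle the end points were 41.9 and 18.0, and the 42 was also read off the ticks.
- **Stop:** It came at about 32.4, found with a light grip that slipped as soon as the dial stopped. The joint-6 torque there was about 0.15 N m, against the 0.6 N m that bends the fence.
- **Handle and lid:** I turned the bow handle 1.31 rad, until the torque rose at its stop, and raised the lid. The lid stood by itself after I let go.
- **Last checks:** The lid corners in the scene picture fit an opening of about 0.65 rad. The bar is parallel to the hinge, and the bottle, jar and terminal looked unmoved.

**What went wrong or disagreed:**
- The first grasp of the handle closed on top of the bar, pressing with about 5 N. In the wrist pictures the finger tips ended about 26 mm short of the stated TCP. Gripping 21 mm lower worked.
- The dial knob was therefore probably held close to its top, but its ticks stayed in place against the fingers until the stop.

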